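Fit the retaining ring on a decorating wheel

TASK

Take the ring pliers from their holder, put their tips into the eyes of the retaining ring, spread the ring without overstretching it and carry it over the spindle of the decorating wheel. Press the sprung collar down gently with the ring, only a few millimetres so as not to overload its spring, until the ring closes fully into the spindle's groove and holds the collar down, then stand the pliers back in their holder. Touch the ring only with the pliers and leave the paint jars and the cup where they are.

Things in the scene. Friction and masses are not known exactly. Their poses are not given: they have to be found in the camera images.
- pliers_pivot (a point): Pivot of the steel ring pliers, which stand upright in the holder, handles up. Axes: z up, y the way the handles close, x the pivot axis; mirror-symmetric in x and y. A cross pin (8 mm thick, 48 mm long, along x) through this point carries them on the holder's walls. 0.22 kg. The orientation is that of the +y lever, which leans about x by half of joint pliers_lever.
- pliers_grip (a point): Point midway between the handle ends, 72 mm above the pivot. The handles end in two round rubber bars along x (14 mm thick, 26 mm long) at y = +-26 mm: 66 mm over both at rest, to be gripped from above. The levers do not cross, so squeezing spreads the tips; under 10 N on the bars they stay at rest; 14 N spreads them fully, 20 N with the ring. This point leans with the +y lever.
- pliers_tips (a point): Point midway between the tips, 67.5 mm below the pivot, level with the undersides of the shoulders (13 x 9 mm) at y = +-13.2 mm at rest. Under each shoulder a pin 3.4 mm square, 4.4 mm long, leaning in 0.2 rad at rest, upright when spread. Width over the bars 66/56/46/36/32/28 mm spaces the tips 26/36/44/53/56/60 mm, their height below the bars staying within 1 mm.
- pliers_lever (a joint): Opening angle of the pliers, rad: 0 at rest, grows as the bars are squeezed (0.46 at 32 mm over the bars), stop at 0.56.
- ring_centre (a point): Open steel ring, 5 mm thick, 37 mm inside, 47 mm outside, flat on the wooden block; this is the centre of its round part, half-way up. Its gap points along its +x, where two ears end in square eyes (7 mm inside, 13 mm outside) at x = +34, y = +-13 mm. It flexes about a vertical axis at x = -21 mm. Orientation: that of the -y half, which turns by half the spread. 32 g.
- ring_arm (a joint): Spread, rad: 0 closed; 0.3 just passes the spindle; 0.5 clears it by 2 mm all round when the flex point lies 24.5 mm from the spindle's axis (the eyes' line then about 25 mm beyond it); closed in the groove these are 21 and 34 mm, so let the pliers follow outwards as it closes. Over 0.62 spoils it. 32 mm over the pliers' bars gives 0.5, 28 mm 0.58. 2.5 N at the eyes begin it, 6 N give 0.5.
- block (a point): Centre of the top of the fixed wooden block, 130 x 120 mm and 30 mm high, on which the ring lies.
- wheel_centre (a point): Centre of the top of the wheel's fixed disc (200 mm wide, 54 mm above the table). On its axis rises the spindle, from its top: a cone 12 mm high (24 to 40 mm wide), a land 8 mm long, 40 mm wide, then the groove, 35 mm wide. The land's underside is 24 mm above this point, give or take 10 mm from wheel to wheel, which is not measured: feel for it.
- collar (a joint): How far the collar, a greased aluminium disc 96 mm wide around the spindle, is pressed down, m. A spring holds it up; at 0 its top is 2 mm below the land. It gives way at 5 N, takes 9 N at 3 mm, 14 N at 7 mm. Over 7 mm overloads its spring. Below 3 mm the ring has room to close; press 4 to 6 mm to keep it off the land as it closes. Home, the ring holds it 3 mm down.
- holder_top (a point): Middle of the mouth of the fixed wooden holder of the pliers, level with the tops of its walls, 82 mm above the table. The mouth is 26 mm wide along its x, 54 mm along its y, 76 mm deep. The pliers stand in it with x along its x (either way round), the cross pin lying on the walls, so the pivot 4 mm above this point.
- pliers: The pliers, both levers; same point and axes as pliers_pivot.
- ring: The ring, both halves; origin 2.5 mm below ring_centre.
- jar_a: Closed paint jar, blue label, 64 mm wide, 85 mm high; origin under its foot. Leave alone.
- jar_b: Closed paint jar, orange label, 56 mm wide, 75 mm high; origin under its foot. Leave alone.
- cup: White plastic cup, 68 mm wide, 75 mm high; origin under its foot. Leave alone.
Not all that is in view belongs to the job. What is shaped like the pliers but red is not meant.

How it is judged:
By the outcome, as a careful person would: the job done as asked, in the order asked, and still so for the second after the job is handed in, with the robot touching nothing.
It also fails if it takes over 72 s, if anything falls off the work surface, if the arm or the gripper's body presses on something with over 40 N, if the wrist force passes 120 N, or if a joint passes its speed limit or range.

ROBOT

A 7-joint arm with a two-finger parallel gripper is mounted at the origin on the work surface. World frame = base frame: x ahead of the robot, y to its left, z up, the work surface at z = 0. Lengths are in m, angles in rad, forces in N, time in s.
With the tool pointing down it reaches from about 0.425 to 0.925 m from the base axis. Payload 6.8 kg.
Tool frame: the origin (TCP) lies at the very end of the fingers, on their centre line; the grasp point (between the pads) lies 19 mm behind it (bot.grasp_offset is the distance from the TCP to the grasp point, in m); z points along the fingers, y is the direction in which the jaws open and shut (so a half turn about z gives the same grasp; the last joint's range is limited). The gripper opens to 85 mm and grips with 20 to 120 N. Pads are 22 mm wide; open, the fingers measure 114 mm over their backs; the gripper's body (76 mm by 85 mm) begins 54 mm behind the grasp point. The pads swing forward as they close: fully open they stand 13 mm farther back than shut.
Start: joints at [-1.449, 0.477, 0.022, 1.555, -0.011, 1.109, -0.083], TCP at [0.154, 0.657, 0.231] pointing down, gripper open.
Joint ranges: [-2.96, 2.96], [-0.34, 2.1], [-1.41, 1.46], [0.24, 2.44], [-1.37, 4.51], [0.17, 1.92], [-2.96, 2.96]. Speed limits (rad/s): [2.39, 2.39, 3.14, 3.14, 3.14, 3.14, 3.14].

INTERFACE

Orientations are given as a unit quaternion [w, x, y, z].
In Python, from station import monitor, cams, bot, finder gives the robot as it stands.
- The arm moves only by the tool jog_arm, never from a script. Its argument "plan" is a list of rows, each an object of numbers: "x", "y", "z": the shift along the tool's x, y, z as a fraction of full scale; "wx", "wy", "wz": the turn, a rotation vector about the tool's x, y, z as a fraction of full scale. A call has 1 to 12 rows; each row is the pose to reach, as a shift and turn from the pose measured when the call began, along the tool's axes at that moment, turning the shorter way round; what a row does not reach only later rows make up. Full scale, the value 1, is 20 cm for a shift and 180 degrees for a turn. A row lasts 1/12 s, in which the tool goes at most 41.7 mm and 7.16 degrees, less where a joint would pass 70% of its speed; a pose out of reach is approached as far as the arm can. A call with a number of a shift or a turn outside -1 to 1 is refused whole. A call with a gripper value outside its range is refused whole. "hand" is the opening, from -1 (shut) to 1 (fully open), set as the call begins (left out, the last holds). The fingers move at their own pace and stop on an object; "grip_force" is the grip in N (left out, the last holds). Time passes only in rows, so rows that repeat a pose let the fingers close. It gives the time, the measured TCP pose, the force and the opening at its end, in the units of the state.
- monitor.get_obs(): the state, without advancing time (a new reading comes with each control period).
- cams.read_camera(name): name is "side" or "top"; returns the picture (400x640x3 uint8, red, green, blue); there is no depth.
- cams.get_calibration(name): a dict with "fx", "fy", "cx", "cy" (pixels), "distortion" ([k1, k2, p1, p2, k3] as OpenCV has them; the pictures are not rectified), "extrinsics" (4x4, takes a point from world to camera coordinates). Camera axes: x right, y down, z forward; pixel columns grow to the right and rows downward; lengths in m; the calibration is good to about 2 mm. A picture is of the moment at which its call begins. get_calibration takes no time and is no camera call.
- bot.hand_in(): hands the job in, once; it reports no verdict.
Trained networks look in the newest picture that a camera, given by its name, has taken for a name from the list of things; names that differ only in an ending like _2 or _b are one class to them, and where a whole thing is asked for, a point or a joint stands for the part that bears it (a point fixed in the world has none). Each returns a list of dicts, best first, with "confidence" (0 to 1); they miss things now and then, are a little off and sometimes report something else, mostly with a low value. They report only what shows in the picture. A call takes as long as a camera call. They do not tell look-alikes from the thing itself.
- finder.find_in(camera, target): "bbox" ([left, top, width, height] in pixels, round what is visible of it).
- finder.place_of(camera, target): "location" ([column, row] in pixels: a listed point, or the origin of a listed thing).
The state is a dict: "t": time; "q": joint angles; "joint_vel": joint speeds; "joint_torque": joint torques, N m; "eef_pos": TCP position; "tool_rot": TCP orientation; "contact_force": force on the tool from outside, world axes, zero at the start; "torque": the same for the moment, N m; "gripper_width": opening from 0.0 (shut) to 1.0 (fully open).
Only numpy, scipy, OpenCV 4.12 (cv2) and the standard library are available. Lean on these libraries where they do the work, as an engineer would, in place of code of your own. Each camera call takes 0.05 s, during which the arm holds its last target. There are 200 camera calls.

## Working session

There is one attempt and no reset: what is moved stays moved. The work goes in short steps, Python scripts to look and compute and a tool call to move; the robot and the scene stay as the last step left them, time stands still between calls to the robot, and variables do not carry over. Pictures are saved under pics/ and viewed, about 8 in all and at most 12, crops included, and the job is handed in when it is done.

Besides the shell and the picture viewer there is one more tool, called by a JSON object that holds its "method" and its "body". jog_arm: Moves the arm, as the interface text tells. Shift numbers are shares of 20 cm and turn numbers shares of 180 degrees, none past 1 either way. Its arguments: {"type":"object","properties":{"plan":{"type":"array","items":{"type":"object","properties":{"x":{"type":"number","minimum":-1,"maximum":1},"y":{"type":"number","minimum":-1,"maximum":1},"z":{"type":"number","minimum":-1,"maximum":1},"wx":{"type":"number","minimum":-1,"maximum":1},"wy":{"type":"number","minimum":-1,"maximum":1},"wz":{"type":"number","minimum":-1,"maximum":1}}}},"hand":{"type":"number"},"grip_force":{"type":"number"}},"required":["plan"]}

```bash
ls; mkdir -p pics
cat > h.py <<'E'
import numpy as np, cv2
from station import monitor, cams, bot, finder
from scipy.spatial.transform import Rotation as R
def cal(n):
    c=cams.get_calibration(n);K=np.array([[c['fx'],0,c['cx']],[0,c['fy'],c['cy']],[0,0,1]]);return K,np.array(c['distortion'],float),np.array(c['extrinsics'])
def ray(n,px):
    K,d,E=cal(n);u=cv2.undistortPoints(np.array([[px]],float),K,d)[0,0]
    Rw=E[:3,:3].T;return -Rw@E[:3,3],Rw@np.array([u[0],u[1],1.])
def onz(n,px,z):
    o,d=ray(n,px);return o+d*(z-o[2])/d[2]
def proj(n,P):
    K,d,E=cal(n);return cv2.projectPoints(np.atleast_2d(np.array(P,float)),cv2.Rodrigues(E[:3,:3])[0],E[:3,3],K,d)[0][:,0]
def tri(pa,pb,a='top',b='side'):
    o1,d1=ray(a,pa);o2,d2=ray(b,pb);A=np.c_[d1,-d2];s=np.linalg.lstsq(A,o2-o1,rcond=None)[0]
    p,q=o1+d1*s[0],o2+d2*s[1];return (p+q)/2,np.linalg.norm(p-q)
def st():
    o=monitor.get_obs();T=R.from_quat(np.roll(o['tool_rot'],-1)).as_matrix()
    print('t',round(o['t'],2),'p',np.round(o['eef_pos'],4),'F',np.round(o['contact_force'],1),'M',np.round(o['torque'],2),'g',round(o['gripper_width'],3));print(np.round(T,4).tolist());return o,T
E
cat > a.py <<'E'
from h import *
o,T=st()
for n in('top','side'):
    im=cams.read_camera(n);cv2.imwrite(f'pics/{n}0.png',im[:,:,::-1]);
    E=cal(n)[2];print(n,'cam at',np.round(-E[:3,:3].T@E[:3,3],3),np.round(E[2,:3],2))
    for t in['pliers_pivot','pliers_grip','ring_centre','block','wheel_centre','holder_top','jar_a','jar_b','cup']:
        print(t,[(round(r['confidence'],2),np.round(r['location'],1).tolist()) for r in finder.place_of(n,t)[:3]])
E
python3 a.py
```

```text
pics
t 0.0 p [0.1536 0.6567 0.2303] F [ 0.6  0.5 -0.3] M [-0.01  0.04  0.01] g 0.999
[[-0.9737, 0.2278, -0.0003], [0.2278, 0.9737, -0.0018], [-0.0001, -0.0019, -1.0]]
top cam at [0.407 0.006 1.444] [ 0.12 -0.01 -0.99]
pliers_pivot [(0.66, [468.1, 178.5]), (0.47, [433.5, 228.1])]
pliers_grip [(0.79, [437.2, 223.8]), (0.76, [499.6, 179.8])]
ring_centre [(0.57, [231.3, 252.9])]
block [(0.59, [226.2, 245.9])]
wheel_centre [(0.55, [322.0, 220.7])]
holder_top [(0.65, [432.0, 229.6])]
jar_a [(0.9, [267.3, 146.7]), (0.84, [353.2, 148.6])]
jar_b [(0.9, [267.3, 146.7]), (0.84, [353.2, 148.6])]
cup [(0.7, [177.9, 282.2])]
side cam at [ 0.317 -1.02   1.164] [ 0.17  0.68 -0.71]
pliers_pivot [(0.94, [390.9, 325.4]), (0.76, [321.1, 282.4])]
pliers_grip [(0.87, [394.7, 349.0]), (0.82, [328.0, 267.3])]
ring_centre [(0.54, [271.2, 164.0])]
block [(0.89, [275.7, 161.3])]
wheel_centre [(0.83, [310.3, 205.7])]
holder_top [(0.56, [325.8, 285.1])]
jar_a [(0.84, [388.4, 229.7]), (0.62, [368.0, 173.7])]
jar_b [(0.84, [388.4, 229.7]), (0.62, [368.0, 173.7])]
cup [(0.84, [240.8, 139.7])]
```

View pics/top0.png

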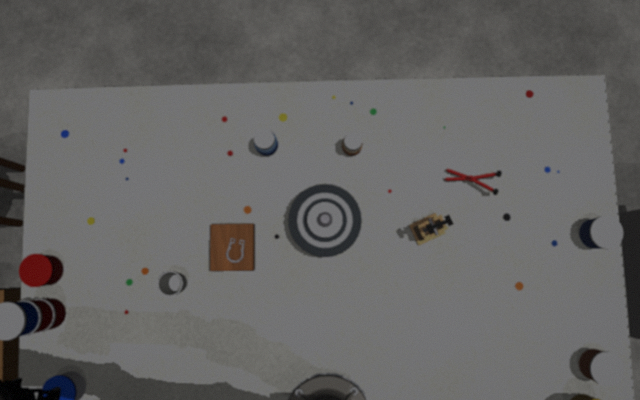

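View pics/side0.png

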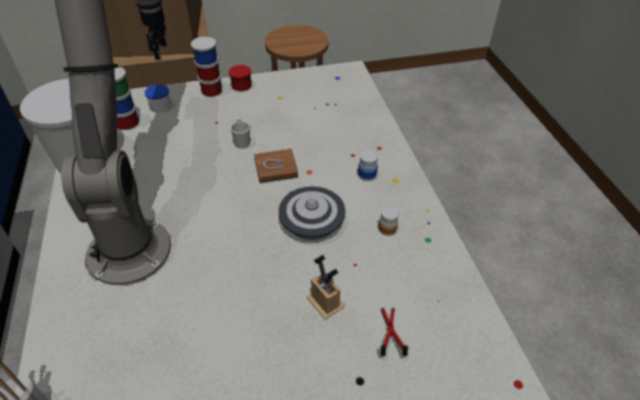

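Run:
```python
from h import *
P=lambda n,a,b:print(n,[np.round(x,4).tolist() if hasattr(x,'tolist') else x for x in tri(a,b)])
P('pivot',[433.5,228.1],[321.1,282.4]);P('grip',[437.2,223.8],[328,267.3]);P('hold',[432,229.6],[325.8,285.1])
P('redgrip',[499.6,179.8],[394.7,349.0])
P('ring',[231.3,252.9],[271.2,164]);P('block',[226.2,245.9],[275.7,161.3]);P('wheel',[322,220.7],[310.3,205.7])
P('jar1',[353.2,148.6],[388.4,229.7]);P('jar2',[267.3,146.7],[368,173.7]);P('cup',[177.9,282.2],[240.8,139.7])
a=cv2.imread('pics/top0.png')
c=lambda u,v,w,h,s:cv2.resize(a[v:v+h,u:u+w],None,fx=s,fy=s,interpolation=cv2.INTER_CUBIC)
cv2.imwrite('pics/crop0.png',np.hstack([c(190,210,80,80,5),c(395,190,80,80,5)]))
```

```text
pivot [[0.4973, -0.295, 0.0922], 0.0043]
grip [[0.5094, -0.2932, 0.148], 0.0063]
hold [[0.5019, -0.2951, 0.0772], 0.0107]
redgrip [[0.6277, -0.4923, 0.0552], 0.0041]
ring [[0.4529, 0.2491, 0.0237], 0.0048]
block [[0.4715, 0.2639, 0.0192], 0.0024]
wheel [[0.5309, -0.0023, 0.0625], 0.003]
jar1 [[0.7438, -0.0979, 0.0041], 0.01]
jar2 [[0.7554, 0.1471, 0.0068], 0.0105]
cup [[0.3737, 0.3958, 0.0256], 0.0013]
```

View crop.

The top picture shows the block with the ring at (232,248), the wheel at (324,220) and the dark pliers standing in the wooden holder at (432,228). A red pair lies flat at (472,181). The standing steel pair in the holder fits the description and the red one is the look-alike. The next crop confirms this.

View pics/crop0.png

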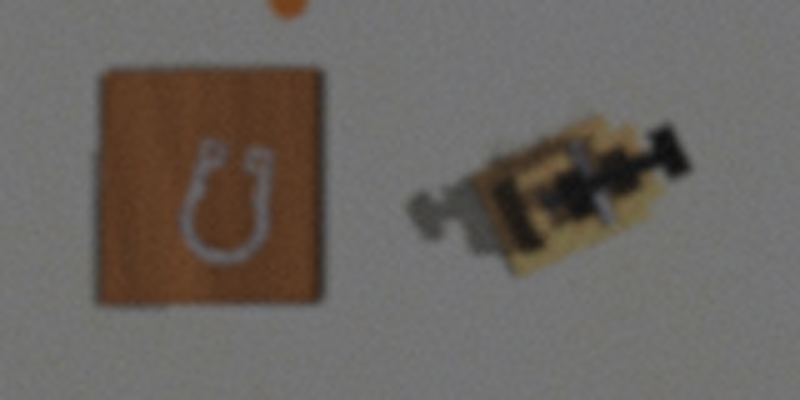

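The crop confirms it: the holder's dark steel pliers have their bars at about top (449,220) and (429,229), and the ring lies on the block with its gap towards world +x. Next I'll fit the shapes at subpixel level.

```bash
cat > fit.py <<'E'
from h import *
from scipy.optimize import minimize
def ringpolys(sp=0):
    a=np.radians(np.linspace(38,322,80));o=23.5*np.c_[np.cos(a),np.sin(a)];i=18.5*np.c_[np.cos(a),np.sin(a)][::-1]
    P=[(np.r_[o,i],1)]
    for s in(1,-1):
        sq=lambda h:np.array([[34-h,s*13-h],[34+h,s*13-h],[34+h,s*13+h],[34-h,s*13+h]])
        P+=[(np.array([[14,s*11.],[14,s*16.],[29,s*16],[29,s*11]]),1),(sq(6.5),1),(sq(3.5),0)]
    return P
def render(n,polys,T,z,roi,S=8,sig=.6):
    x,y,yaw=T;u,v,w,h=roi;m=np.zeros((h*S,w*S),np.float32);c,s=np.cos(yaw),np.sin(yaw)
    for p,val in polys:
        p=p/1000;W=np.c_[x+c*p[:,0]-s*p[:,1],y+s*p[:,0]+c*p[:,1],np.full(len(p),z)]
        q=(proj(n,W)-[u-.5,v-.5])*S-.5
        cv2.fillPoly(m,[np.round(q*16).astype(np.int32)],float(val),shift=4)
    return cv2.resize(cv2.GaussianBlur(m,(0,0),sig*S),(w,h),interpolation=cv2.INTER_AREA)
def cost(I,m):
    A=np.c_[np.ones(m.size),m.ravel()];y=I.reshape(m.size,-1);r=np.linalg.lstsq(A,y,rcond=None)
    return ((y-A@r[0])**2).sum()/((y-y.mean(0))**2).sum()
def fit(views,polys,z,T0):
    f=lambda p:sum(cost(I,render(n,polys,[p[0]/1e3,p[1]/1e3,p[2]/50],z,roi)) for n,I,roi in views)
    x0=[T0[0]*1e3,T0[1]*1e3,T0[2]*50]
    r=minimize(f,x0,method='Nelder-Mead',options=dict(initial_simplex=np.array([x0]+[np.array(x0)+np.eye(3)[i]*6 for i in range(3)]),xatol=.02,fatol=1e-5,maxiter=250))
    return np.array([r.x[0]/1e3,r.x[1]/1e3,r.x[2]/50]),r.fun/len(views)
def crop(I,c,h):
    u,v=int(c[0]-h),int(c[1]-h);return I[v:v+2*h,u:u+2*h],(u,v,2*h,2*h)
def avg(n,k=5):return np.mean([cams.read_camera(n).astype(float) for _ in range(k)],0)
E
cat > b.py <<'E'
from fit import *
I={n:avg(n) for n in('top','side')};np.savez('avg0.npz',**I)
rect=lambda a,b:[(np.array([[-a,-b],[a,-b],[a,b],[-a,b]]),1)]
def go(nm,polys,z,T0,h):
    for vs in(['top'],['side'],['top','side']):
        V=[]
        for n in vs:
            c=proj(n,[[T0[0],T0[1],z]])[0];im,roi=crop(I[n],c,h[n]);V.append((n,im,roi))
        T,c=fit(V,polys,z,T0);print(nm,vs,np.round(T[:2],4),round(np.degrees(T[2]),1),round(c,3))
go('ring',ringpolys(),.035,[.458,.247,-.19],dict(top=14,side=13))
go('block130x',rect(65,60),.03,[.4715,.264,0],dict(top=32,side=30))
go('block130y',rect(60,65),.03,[.4715,.264,0],dict(top=32,side=30))
bars=[(p+[0,s*26],1) for s in(1,-1) for p in[rect(13,7)[0][0]]]
go('bars',bars,.160,[.505,-.2935,np.radians(-154)],dict(top=20,side=22))
def c(n,u,v,w,h,s):return cv2.resize(I[n][v:v+h,u:u+w],None,fx=s,fy=s,interpolation=cv2.INTER_CUBIC)
cv2.imwrite('pics/crop1.png',np.clip(np.vstack([np.hstack([c('top',280,175,85,85,4.6),c('side',270,165,85,85,4.6)]),np.hstack([c('side',250,145,50,24,7.82),c('side',295,250,50,24,7.82)])])[:,:,::-1]*1.5,0,255))
E
python3 b.py
```

```text
ring ['top'] [0.4643 0.2503] -11.3 0.944
ring ['side'] [0.4526 0.2658] -28.2 0.952
ring ['top', 'side'] [0.4638 0.2557] -21.3 0.956
block130x ['top'] [0.4674 0.2463] -1.1 0.112Traceback (most recent call last):
  File "b.py", line 11, in <module>
    go('block130x',rect(65,60),.03,[.4715,.264,0],dict(top=32,side=30))
    ~~^^^^^^^^^^^^^^^^^^^^^^^^^^^^^^^^^^^^^^^^^^^^^^^^^^^^^^^^^^^^^^^^^
  File "b.py", line 9, in go
    T,c=fit(V,polys,z,T0);print(nm,vs,np.round(T[:2],4),round(np.degrees(T[2]),1),round(c,3))
        ~~~^^^^^^^^^^^^^^
  File "fit.py", line 23, in fit
    r=minimize(f,x0,method='Nelder-Mead',options=dict(initial_simplex=np.array([x0]+[np.array(x0)+np.eye(3)[i]*6 for i in range(3)]),xatol=.02,fatol=1e-5,maxiter=250))
    res = _minimize_neldermead(fun, x0, args, callback, bounds=bounds,
                               **options)
    fxcc = func(xcc)
    fx = function(np.copy(x), *(wrapper_args + args))
  File "fit.py", line 21, in <lambda>
    f=lambda p:sum(cost(I,render(n,polys,[p[0]/1e3,p[1]/1e3,p[2]/50],z,roi)) for n,I,roi in views)
               ~~~^^^^^^^^^^^^^^^^^^^^^^^^^^^^^^^^^^^^^^^^^^^^^^^^^^^^^^^^^^^^^^^^^^^^^^^^^^^^^^^^
  File "fit.py", line 21, in <genexpr>
    f=lambda p:sum(cost(I,render(n,polys,[p[0]/1e3,p[1]/1e3,p[2]/50],z,roi)) for n,I,roi in views)
                          ~~~~~~^^^^^^^^^^^^^^^^^^^^^^^^^^^^^^^^^^^^^^^^^^^
  File "fit.py", line 14, in render
    q=(proj(n,W)-[u-.5,v-.5])*S-.5
       ~~~~^^^^^
  File "h.py", line 12, in proj
    K,d,E=cal(n);return cv2.projectPoints(np.atleast_2d(np.array(P,float)),cv2.Rodrigues(E[:3,:3])[0],E[:3,3],K,d)[0][:,0]
          ~~~^^^
  File "h.py", line 5, in cal
    c=cams.get_calibration(n);K=np.array([[c['fx'],0,c['cx']],[0,c['fy'],c['cy']],[0,0,1]]);return K,np.array(c['distortion'],float),np.array(c['extrinsics'])
ValueError: time passes only in moves, steps and waits
```

```bash
python3 - <<'E'
s=open('h.py').read()
s=s.replace("def cal(n):\n","import functools\n@functools.lru_cache\ndef cal(n):\n");open('h.py','w').write(s)
b=open('b.py').read()
b=b.replace("I={n:avg(n) for n in('top','side')};np.savez('avg0.npz',**I)","import os\nif not os.path.exists('avg0.npz'):np.savez('avg0.npz',**{n:avg(n) for n in('top','side')})\nI=dict(np.load('avg0.npz'))")
b=b.replace("[.458,.247,-.19]","[*onz('top',[235,254],.035)[:2],-.19]").replace("[.4715,.264,0]","[.4674,.2463,0]").replace("[.505,-.2935,np","[*onz('top',[439.2,224.7],.16)[:2],np")
open('b.py','w').write(b)
E
python3 b.py
```

```text
ring ['top'] [0.4488 0.2389] -11.5 0.267
ring ['side'] [0.4509 0.2395] -11.5 0.871
ring ['top', 'side'] [0.449  0.2388] -11.7 0.573
block130x ['top'] [0.4672 0.2466] -1.2 0.111
block130x ['side'] [0.4667 0.223 ] -1.5 0.334
block130x ['top', 'side'] [0.4673 0.2447] -1.1 0.316
block130y ['top'] [0.467  0.2468] -1.0 0.173
block130y ['side'] [0.4671 0.2281] -1.4 0.308
block130y ['top', 'side'] [0.4673 0.2443] -1.3 0.339
bars ['top'] [ 0.5041 -0.2937] -157.8 0.695
bars ['side'] [ 0.5036 -0.2985] -159.3 0.658
bars ['top', 'side'] [ 0.5042 -0.2967] -159.6 0.705[ WARN:0@7.477] global loadsave.cpp:1063 imwrite_ Unsupported depth image for selected encoder is fallbacked to CV_8U.
```

View pics/crop1.png

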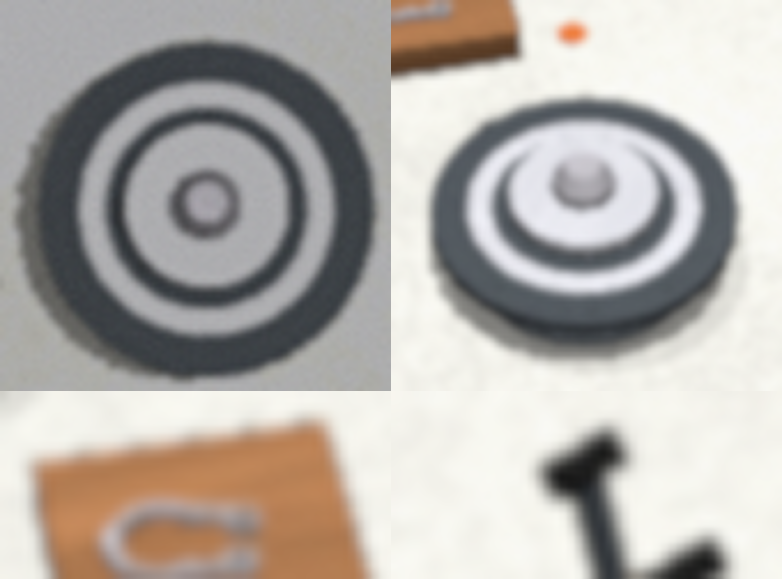

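The crop shows the wheel's rings concentric at about top (325,220), the spindle cone in the middle, the ring on the block, and the black bars at about side (320,259) and (332,273). Next I'll fit the wheel, including its land height, and the bar blobs.

```bash
cat > c.py <<'E'
from fit import *
I=dict(np.load('avg0.npz'))
# bars
for n,c in(('top',(439,225)),('side',(326,266))):
    im,roi=crop(I[n].min(2) if 0 else I[n].max(2),c,20)
    big=cv2.resize(im.astype(np.float32),None,fx=4,fy=4,interpolation=cv2.INTER_CUBIC)
    for th in(30,45,60):
        k,lab,s,cen=cv2.connectedComponentsWithStats((big<th).astype(np.uint8))
        print(n,th,[(int(s[i,4]),np.round((cen[i]+.5)/4-.5+roi[:2],2).tolist()) for i in range(1,k) if s[i,4]>60])
# wheel
a=np.linspace(0,2*np.pi,90,endpoint=False)
circ=lambda x,y,z,r:np.c_[x+r*np.cos(a),y+r*np.sin(a),np.full(90,z)]
def masks(n,x,y,h,roi,S=6):
    u,v,w,hh=roi;lab=np.zeros((hh*S,w*S),np.uint8);z0=.054
    L=[[circ(x,y,0,.1),circ(x,y,z0,.1)],[circ(x,y,z0,.1)],[circ(x,y,z0,RW)],[circ(x,y,z0,RI)],[circ(x,y,z0+h-.002,.048)],[circ(x,y,z0+h-.002,.0175),circ(x,y,z0+h+.008,.02),circ(x,y,z0+h+.02,.012)],[circ(x,y,z0+h+.02,.012)]]
    for i,c in enumerate(L):
        q=(proj(n,np.vstack(c))-[u-.5,v-.5])*S-.5
        cv2.fillConvexPoly(lab,cv2.convexHull(np.round(q*16).astype(np.int32)),i+1,shift=4)
    return np.stack([cv2.resize(cv2.GaussianBlur((lab==i).astype(np.float32),(0,0),.6*S),(w,hh),interpolation=cv2.INTER_AREA).ravel() for i in range(8)],1)
RW,RI=.077,.06
def f(p,vs):
    global RW,RI
    RW,RI=p[3]/1e3,p[4]/1e3;t=0
    for n in vs:
        im,roi=V[n];A=masks(n,p[0]/1e3,p[1]/1e3,p[2]/1e3,roi);y=im.reshape(-1,3);r=np.linalg.lstsq(A,y,rcond=None)[0];t+=((y-A@r)**2).sum()/((y-y.mean(0))**2).sum()
    return t
V={'top':crop(I['top'],(324,220),42),'side':crop(I['side'],(312,210),40)}
for vs in(['top'],['side'],['top','side']):
    x0=np.array([531,-2,24,77,60.]);r=minimize(f,x0,args=(vs,),method='Nelder-Mead',options=dict(initial_simplex=np.vstack([x0,x0+np.eye(5)*4]),xatol=.03,fatol=1e-6,maxiter=350))
    print(vs,np.round(r.x,2),round(r.fun/len(vs),4))
E
python3 c.py
```

```text
top 30 [(1735, [437.84, 224.59])]
top 45 [(2712, [437.09, 224.8]), (276, [419.83, 236.06])]
top 60 [(3568, [436.52, 224.99]), (425, [420.02, 235.6])]
side 30 [(331, [319.12, 259.72]), (677, [329.42, 276.6])]
side 45 [(2154, [325.02, 271.81])]
side 60 [(3076, [324.88, 272.33])]
['top'] [532.39  -8.14  20.84  75.21  59.07] 0.0742
['side'] [534.29  -8.79  14.8   75.37  58.42] 0.3222
['top', 'side'] [533.16  -8.51  14.98  75.15  58.89] 0.2046
```

```bash
cat > d.py <<'E'
from fit import *
I=dict(np.load('avg0.npz'))
def box(x,y,yaw,lo,hi):
    p=np.array([[a,b,c] for a in(lo[0],hi[0]) for b in(lo[1],hi[1]) for c in(lo[2],hi[2])])/1e3
    c,s=np.cos(yaw),np.sin(yaw);return np.c_[x+c*p[:,0]-s*p[:,1],y+s*p[:,0]+c*p[:,1],p[:,2]]
def masks(n,x,y,yaw,roi,S=6):
    u,v,w,h=roi;lab=np.zeros((h*S,w*S),np.uint8)
    L=[(1,[box(x,y,yaw,(-24,-38,0),(24,38,82))]),(2,[box(x,y,yaw,(-13,-27,82),(13,27,82))])]
    for s in(1,-1):L+=[(3,[box(x,y,yaw,(-3,s*26-3,158),(3,s*26+3,158)),box(x,y,yaw,(-4,s*6-4,90),(4,s*6+4,90))])]
    for s in(1,-1):L+=[(4,[box(x,y,yaw,(-13,s*26-6,152),(13,s*26+6,164)),box(x,y,yaw,(-13,s*26-7,158),(13,s*26+7,158))])]
    for i,c in L:
        q=(proj(n,np.vstack(c))-[u-.5,v-.5])*S-.5
        cv2.fillConvexPoly(lab,cv2.convexHull(np.round(q*16).astype(np.int32)),i,shift=4)
    return np.stack([cv2.resize(cv2.GaussianBlur((lab==i).astype(np.float32),(0,0),.6*S),(w,h),interpolation=cv2.INTER_AREA).ravel() for i in range(5)],1)
def f(p,vs):
    t=0
    for n in vs:
        im,roi=V[n];A=masks(n,p[0]/1e3,p[1]/1e3,p[2]/50,roi);y=im.reshape(-1,3);r=np.linalg.lstsq(A,y,rcond=None)[0];t+=((y-A@r)**2).sum()/((y-y.mean(0))**2).sum()
    return t
V={'top':crop(I['top'],(436,226),19),'side':crop(I['side'],(325,276),24)}
for vs in(['top'],['side'],['top','side']):
    x0=np.array([503,-295,np.radians(-157)*50]);r=minimize(f,x0,args=(vs,),method='Nelder-Mead',options=dict(initial_simplex=np.vstack([x0,x0+np.eye(3)*4]),xatol=.03,fatol=1e-6,maxiter=250))
    print(vs,np.round(r.x[:2],2),np.degrees(r.x[2]/50).round(1),round(r.fun/len(vs),4))
E
python3 d.py
```

```text
['top'] [ 505.35 -293.97] -159.6 0.2233
['side'] [ 505.03 -297.1 ] -161.1 0.1378
['top', 'side'] [ 505.47 -295.18] -159.9 0.1884
```

{"method": "jog_arm", "body": {"plan": [{"x":-0.89,"y":-0.6,"wz":0.24},{"x":-0.89,"y":-0.6,"wz":0.24},{"x":-0.89,"y":-0.6,"wz":0.24},{"x":-0.89,"y":-0.6,"wz":0.24},{"x":-0.89,"y":-0.6,"wz":0.24},{"x":-0.89,"y":-0.6,"wz":0.24}], "hand": 1, "grip_force": 20}}

```text
invalid input at $.plan[0]: expected keys x, y, z, wx, wy, wz
```

```bash
cat > go.py <<'E'
import sys
from h import *
def rows(x,y,z,yaw,tilt=True):
    "tool down, tool y yaw in deg"
    o,T=st();s=np.radians(yaw);Y=np.array([np.cos(s),np.sin(s),0]);Z=np.array([0,0,-1.]);G=np.c_[np.cross(Y,Z),Y,Z]
    d=T.T@(np.array([x,y,z])-o['eef_pos']);w=R.from_matrix(T.T@G).as_rotvec()/np.pi
    print('yaw now',np.degrees(np.arctan2(T[1,1],T[0,1])).round(2),'shift',np.round(d/.2,4),'turn',np.round(w,4))
if __name__=='__main__': rows(*map(float,sys.argv[1:]))
E
python3 go.py .45 .32 .23 -10
```

```text
t 1.5 p [0.1537 0.6573 0.2313] F [-0.2 -0.2 -0.4] M [-0.01  0.01  0.03] g 0.998
[[-0.9737, 0.2278, 0.0], [0.2278, 0.9737, -0.0], [-0.0, -0.0, -1.0]]
yaw now 76.84 shift [-1.8265 -1.3046  0.0065] turn [0.     0.     0.4824]
```

All six keys are required in each row.

{"method": "jog_arm", "body": {"plan": [{"x":-0.89,"y":-0.6,"z":0,"wx":0,"wy":0,"wz":0.24},{"x":-0.89,"y":-0.6,"z":0,"wx":0,"wy":0,"wz":0.24},{"x":-0.89,"y":-0.6,"z":0,"wx":0,"wy":0,"wz":0.24},{"x":-0.89,"y":-0.6,"z":0,"wx":0,"wy":0,"wz":0.24},{"x":-0.89,"y":-0.6,"z":0,"wx":0,"wy":0,"wz":0.24},{"x":-0.89,"y":-0.6,"z":0,"wx":0,"wy":0,"wz":0.24}], "hand": 1, "grip_force": 20}}

```text
t: 2.0
eef_pos: [0.3068, 0.493, 0.2318]
tool_rot: [0.002, 0.478, 0.878, -0.0]
contact_force: [0.5, -0.6, 0.3]
gripper_width: 1.002
```

```bash
python3 go.py .45 .35 .23 -7
```

```text
t 2.0 p [0.3068 0.493  0.2318] F [ 0.5 -0.6  0.3] M [-0.04 -0.05  0.03] g 1.002
[[-0.5431, 0.8396, 0.003], [0.8396, 0.5431, -0.0024], [-0.0036, 0.0012, -1.0]]
yaw now 32.9 shift [-0.9892  0.2126  0.013 ] turn [0.0008 0.001  0.2217]
```

{"method": "jog_arm", "body": {"plan": [{"x":-0.99,"y":0.21,"z":0,"wx":0,"wy":0,"wz":0.22},{"x":-0.99,"y":0.21,"z":0,"wx":0,"wy":0,"wz":0.22},{"x":-0.99,"y":0.21,"z":0,"wx":0,"wy":0,"wz":0.22},{"x":-0.99,"y":0.21,"z":0,"wx":0,"wy":0,"wz":0.22},{"x":-0.99,"y":0.21,"z":0,"wx":0,"wy":0,"wz":0.22}]}}

```text
t: 2.42
eef_pos: [0.448, 0.3509, 0.233]
tool_rot: [0.002, 0.721, 0.693, 0.001]
contact_force: [0.1, 1.1, 0.1]
gripper_width: 1.002
```

```bash
python3 go.py .52 .165 .23 -40
```

```text
t 2.42 p [0.448  0.3509 0.233 ] F [0.1 1.1 0.1] M [ 0.08 -0.05  0.03] g 1.002
[[0.0399, 0.9992, 0.0031], [0.9992, -0.0399, -0.0014], [-0.0012, 0.0032, -1.0]]
yaw now -2.28 shift [-0.9142  0.3968  0.0173] turn [0.0011 0.     0.2095]
```

{"method": "jog_arm", "body": {"plan": [{"x":-0.98,"y":0.4,"z":0,"wx":0,"wy":0,"wz":0.21},{"x":-0.98,"y":0.4,"z":0,"wx":0,"wy":0,"wz":0.21},{"x":-0.98,"y":0.4,"z":0,"wx":0,"wy":0,"wz":0.21},{"x":-0.98,"y":0.4,"z":0,"wx":0,"wy":0,"wz":0.21},{"x":-0.98,"y":0.4,"z":0,"wx":0,"wy":0,"wz":0.21},{"x":-0.98,"y":0.4,"z":0,"wx":0,"wy":0,"wz":0.21}]}}

```text
t: 2.92
eef_pos: [0.5224, 0.1431, 0.2344]
tool_rot: [0.003, 0.91, 0.414, 0.002]
contact_force: [-0.1, -0.6, -0.1]
gripper_width: 0.998
```

```bash
python3 go.py .53 -.05 .23 -70
```

```text
t 2.92 p [0.5224 0.1431 0.2344] F [-0.1 -0.6 -0.1] M [-0.04  0.05 -0.  ] g 0.998
[[0.6568, 0.7541, 0.0055], [0.7541, -0.6568, -0.0037], [0.0008, 0.0066, -1.0]]
yaw now -41.05 shift [-0.7029  0.6625  0.0259] turn [ 0.002  -0.0008  0.1608]
```

{"method": "jog_arm", "body": {"plan": [{"x":-0.74,"y":0.69,"z":0,"wx":0,"wy":0,"wz":0.16},{"x":-0.74,"y":0.69,"z":0,"wx":0,"wy":0,"wz":0.16},{"x":-0.74,"y":0.69,"z":0,"wx":0,"wy":0,"wz":0.16},{"x":-0.74,"y":0.69,"z":0,"wx":0,"wy":0,"wz":0.16},{"x":-0.74,"y":0.69,"z":0,"wx":0,"wy":0,"wz":0.16}]}}

```text
t: 3.33
eef_pos: [0.529, -0.0579, 0.2355]
tool_rot: [0.002, 0.985, 0.172, 0.003]
contact_force: [2.0, -0.0, 0.1]
gripper_width: 0.998
```

```bash
python3 go.py .51 -.23 .225 -70
```

```text
t 3.33 p [ 0.529  -0.0579  0.2355] F [ 2.  -0.   0.1] M [ 0.04 -0.05  0.04] g 0.998
[[0.9408, 0.339, 0.0062], [0.3391, -0.9408, -0.0033], [0.0048, 0.0052, -1.0]]
yaw now -70.18 shift [-0.3813  0.7773  0.0547] turn [ 0.0017 -0.0015 -0.001 ]
```

{"method": "jog_arm", "body": {"plan": [{"x":-0.45,"y":0.95,"z":0.05,"wx":0.0017,"wy":-0.0015,"wz":0},{"x":-0.45,"y":0.95,"z":0.05,"wx":0.0017,"wy":-0.0015,"wz":0},{"x":-0.45,"y":0.95,"z":0.05,"wx":0.0017,"wy":-0.0015,"wz":0},{"x":-0.45,"y":0.95,"z":0.05,"wx":0.0017,"wy":-0.0015,"wz":0},{"x":-0.45,"y":0.95,"z":0.05,"wx":0.0017,"wy":-0.0015,"wz":0},{"x":-0.45,"y":0.95,"z":0.05,"wx":0.0017,"wy":-0.0015,"wz":0},{"x":-0.45,"y":0.95,"z":0.05,"wx":0.0017,"wy":-0.0015,"wz":0}]}}

```text
t: 3.92
eef_pos: [0.5073, -0.271, 0.2264]
tool_rot: [0.001, 0.986, 0.169, -0.0]
contact_force: [0.6, 0.4, 0.2]
gripper_width: 1.002
```

```bash
python3 go.py .5052 -.2955 .133 -70
```

```text
t 3.92 p [ 0.5073 -0.271   0.2264] F [0.6 0.4 0.2] M [ 0.03 -0.   -0.02] g 1.002
[[0.943, 0.3327, 0.0001], [0.3327, -0.943, -0.0015], [-0.0004, 0.0014, -1.0]]
yaw now -70.56 shift [-0.0504  0.1115  0.467 ] turn [ 0.0005  0.0001 -0.0031]
```

{"method": "jog_arm", "body": {"plan": [{"x":-0.05,"y":0.1115,"z":0.2,"wx":0.0005,"wy":0,"wz":-0.003},{"x":-0.05,"y":0.1115,"z":0.2,"wx":0.0005,"wy":0,"wz":-0.003},{"x":-0.05,"y":0.1115,"z":0.2,"wx":0.0005,"wy":0,"wz":-0.003},{"x":-0.05,"y":0.1115,"z":0.3,"wx":0.0005,"wy":0,"wz":-0.003},{"x":-0.05,"y":0.1115,"z":0.4,"wx":0.0005,"wy":0,"wz":-0.003},{"x":-0.05,"y":0.1115,"z":0.462,"wx":0.0005,"wy":0,"wz":-0.003},{"x":-0.05,"y":0.1115,"z":0.462,"wx":0.0005,"wy":0,"wz":-0.003},{"x":-0.05,"y":0.1115,"z":0.462,"wx":0.0005,"wy":0,"wz":-0.003}]}}

```text
t: 4.58
eef_pos: [0.5058, -0.2944, 0.1344]
tool_rot: [-0.0, 0.985, 0.174, -0.0]
contact_force: [-0.2, 0.1, -1.1]
gripper_width: 1.0
```

Run:
```python
from fit import *
o,T=st()
I={n:avg(n,2) for n in('top','side')}
def c(n,u,v,w,h,s):return cv2.resize(I[n][v:v+h,u:u+w],None,fx=s,fy=s,interpolation=cv2.INTER_CUBIC)
cv2.imwrite('pics/crop2.png',np.clip(np.hstack([c('top',410,195,55,60,7),c('side',295,240,55,60,7)])[:,:,::-1]*1.5,0,255).astype(np.uint8))
print(proj('top',[o['eef_pos']]),proj('side',[o['eef_pos']]))
```

```text
t 4.58 p [ 0.5058 -0.2944  0.1344] F [-0.2  0.1 -1.1] M [0.   0.   0.01] g 1.0
[[0.9394, 0.3428, -0.0008], [0.3428, -0.9394, 0.0005], [-0.0005, -0.0008, -1.0]]
[[436.64973766 224.40272402]] [[325.34438187 271.47014639]]
```

View pics/crop2.png

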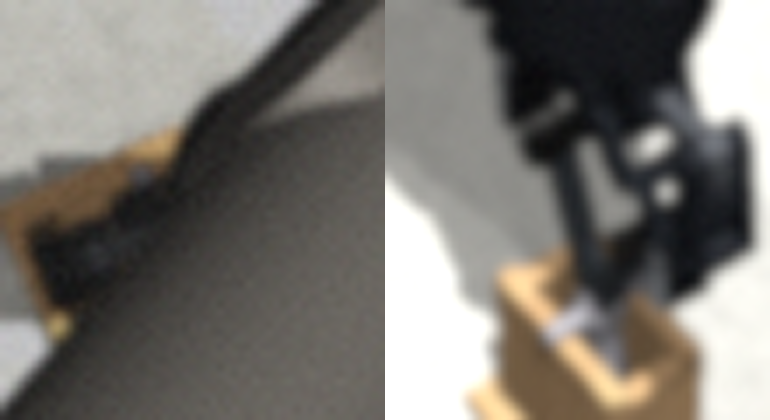

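The side view shows the open fingers straddling both handles at about (320–345, 258–270), and the cross pin lies on the holder walls. Next I'll close gently.

{"method": "jog_arm", "body": {"plan": [{"x":0,"y":0,"z":0,"wx":0,"wy":0,"wz":0},{"x":0,"y":0,"z":0,"wx":0,"wy":0,"wz":0},{"x":0,"y":0,"z":0,"wx":0,"wy":0,"wz":0},{"x":0,"y":0,"z":0,"wx":0,"wy":0,"wz":0},{"x":0,"y":0,"z":0,"wx":0,"wy":0,"wz":0},{"x":0,"y":0,"z":0,"wx":0,"wy":0,"wz":0}], "hand": 0.48, "grip_force": 20}}

```text
t: 5.28
eef_pos: [0.507, -0.2965, 0.1368]
tool_rot: [0.001, 0.985, 0.173, 0.002]
contact_force: [-0.9, 0.3, 8.1]
gripper_width: 0.745
```

```bash
python3 go.py .5052 -.2955 .134 -70
```

```text
t 5.28 p [ 0.507  -0.2965  0.1368] F [-0.9  0.3  8.1] M [0.18 0.17 0.02] g 0.745
[[0.9399, 0.3414, 0.0039], [0.3415, -0.9399, -0.0015], [0.0032, 0.0027, -1.0]]
yaw now -70.03 shift [-0.0066 -0.0078  0.0139] turn [ 0.0009 -0.001  -0.0002]
```

{"method": "jog_arm", "body": {"plan": [{"x":0,"y":0,"z":-0.04,"wx":0,"wy":0,"wz":0},{"x":0,"y":0,"z":-0.1,"wx":0,"wy":0,"wz":0},{"x":0,"y":0,"z":-0.2,"wx":0,"wy":0,"wz":0},{"x":0,"y":0,"z":-0.3,"wx":0,"wy":0,"wz":0},{"x":0,"y":0,"z":-0.4,"wx":0,"wy":0,"wz":0},{"x":0,"y":0,"z":-0.5,"wx":0,"wy":0,"wz":0},{"x":0,"y":0,"z":-0.6,"wx":0,"wy":0,"wz":0},{"x":0,"y":0,"z":-0.65,"wx":0,"wy":0,"wz":0},{"x":0,"y":0,"z":-0.65,"wx":0,"wy":0,"wz":0}]}}

```text
t: 6.03
eef_pos: [0.5074, -0.2973, 0.2696]
tool_rot: [0.002, 0.985, 0.173, 0.004]
contact_force: [0.8, -1.1, -1.9]
gripper_width: 0.74
```

```bash
python3 - <<'E'
from fit import *
o,T=st()
I={n:avg(n,2) for n in('top','side')}
def c(n,u,v,w,h,s):return cv2.resize(I[n][v:v+h,u:u+w],None,fx=s,fy=s,interpolation=cv2.INTER_CUBIC)
p=proj('side',[o['eef_pos']])[0].astype(int);print(p)
cv2.imwrite('pics/crop3.png',np.clip(c('side',p[0]-35,p[1]-25,70,85,6)[:,:,::-1]*1.5,0,255).astype(np.uint8))
E
python3 go.py .53 -.13 .26 -10
```

```text
t 6.03 p [ 0.5074 -0.2973  0.2696] F [ 0.8 -1.1 -1.9] M [-0.03 -0.03 -0.07] g 0.74
[[0.94, 0.3411, 0.0083], [0.3412, -0.94, -0.0029], [0.0068, 0.0055, -1.0]]
[326 236]
t 6.23 p [ 0.5058 -0.2957  0.2655] F [ 0.   0.5 -2.5] M [0.02 0.01 0.02] g 0.743
[[0.9398, 0.3417, 0.0019], [0.3417, -0.9398, -0.0005], [0.0016, 0.0011, -1.0]]
yaw now -70.02 shift [ 0.3966 -0.7371  0.0274] turn [ 6.000e-04 -3.000e-04 -3.334e-01]
```

View pics/crop3.png

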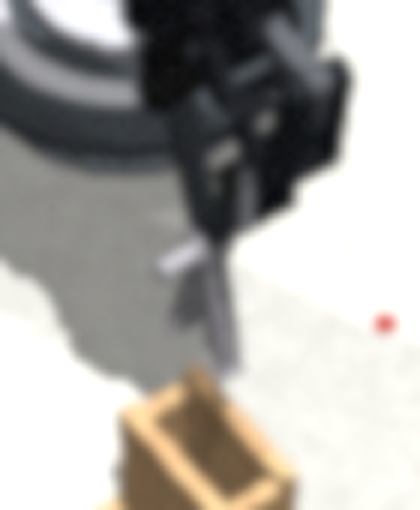

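The side crop shows the pliers lifted clear of the holder, hanging straight, with the tips at about (364,298). The weight reads 2.5 N. Next I'll travel to the ring.

```bash
python3 go.py .54 -.11 .262 -80
```

```text
t 6.23 p [ 0.5058 -0.2957  0.2655] F [ 0.   0.5 -2.5] M [0.02 0.01 0.02] g 0.743
[[0.9398, 0.3417, 0.0019], [0.3417, -0.9398, -0.0005], [0.0016, 0.0011, -1.0]]
yaw now -70.02 shift [ 0.4778 -0.814   0.0174] turn [ 0.0003 -0.0005  0.0555]
```

{"method": "jog_arm", "body": {"plan": [{"x":0.12,"y":-0.2,"z":0,"wx":0,"wy":0,"wz":0.055},{"x":0.21,"y":-0.36,"z":0,"wx":0,"wy":0,"wz":0.055},{"x":0.3,"y":-0.52,"z":0,"wx":0,"wy":0,"wz":0.055},{"x":0.39,"y":-0.68,"z":0,"wx":0,"wy":0,"wz":0.055},{"x":0.48,"y":-0.82,"z":0,"wx":0,"wy":0,"wz":0.055},{"x":0.48,"y":-0.95,"z":0,"wx":0,"wy":0,"wz":0.055}]}}

```text
t: 6.73
eef_pos: [0.5329, -0.0798, 0.2643]
tool_rot: [0.001, 0.996, 0.09, 0.001]
contact_force: [1.2, 1.5, -1.8]
gripper_width: 0.742
```

```bash
python3 go.py .525 .085 .26 -95
```

```text
t 6.73 p [ 0.5329 -0.0798  0.2643] F [ 1.2  1.5 -1.8] M [ 0.1  -0.27  0.07] g 0.742
[[0.9837, 0.1796, 0.0016], [0.1797, -0.9837, -0.0011], [0.0014, 0.0014, -1.0]]
yaw now -79.65 shift [ 0.1092 -0.8178  0.0208] turn [ 0.0004 -0.0005  0.0853]
```

{"method": "jog_arm", "body": {"plan": [{"x":0.02,"y":-0.2,"z":0,"wx":0,"wy":0,"wz":0.085},{"x":0.04,"y":-0.38,"z":0,"wx":0,"wy":0,"wz":0.085},{"x":0.06,"y":-0.56,"z":0,"wx":0,"wy":0,"wz":0.085},{"x":0.07,"y":-0.74,"z":0,"wx":0,"wy":0,"wz":0.085},{"x":0.07,"y":-0.92,"z":0,"wx":0,"wy":0,"wz":0.085},{"x":0.07,"y":-0.98,"z":0,"wx":0,"wy":0,"wz":0.085}]}}

```text
t: 7.23
eef_pos: [0.5095, 0.122, 0.2626]
tool_rot: [0.0, 0.999, -0.039, -0.001]
contact_force: [0.4, 0.7, -2.2]
gripper_width: 0.743
```

```bash
python3 go.py .4835 .2318 .175 -101.5
```

```text
t 7.23 p [0.5095 0.122  0.2626] F [ 0.4  0.7 -2.2] M [ 0.07 -0.02 -0.01] g 0.743
[[0.9969, -0.0787, -0.0013], [-0.0788, -0.9969, -0.0005], [-0.0013, 0.0006, -1.0]]
yaw now -94.52 shift [-0.1722 -0.5375  0.4378] turn [0.0002 0.0004 0.0388]
```

{"method": "jog_arm", "body": {"plan": [{"x":-0.05,"y":-0.17,"z":0.1,"wx":0,"wy":0,"wz":0.0388},{"x":-0.1,"y":-0.34,"z":0.2,"wx":0,"wy":0,"wz":0.0388},{"x":-0.15,"y":-0.48,"z":0.3,"wx":0,"wy":0,"wz":0.0388},{"x":-0.172,"y":-0.5375,"z":0.4,"wx":0,"wy":0,"wz":0.0388},{"x":-0.172,"y":-0.5375,"z":0.438,"wx":0,"wy":0,"wz":0.0388},{"x":-0.172,"y":-0.5375,"z":0.438,"wx":0,"wy":0,"wz":0.0388},{"x":-0.172,"y":-0.5375,"z":0.438,"wx":0,"wy":0,"wz":0.0388}]}}

```text
t: 7.82
eef_pos: [0.4838, 0.23, 0.1747]
tool_rot: [0.001, 0.995, -0.101, -0.001]
contact_force: [0.4, 0.1, -1.8]
gripper_width: 0.74
```

```bash
cat > e.py <<'E'
import sys
from fit import *
o,T=st();p=o['eef_pos'];print('q',np.round(o['q'],2))
tip=p+T@np.array([-.0014,0,.1183]);X,Y=T[:,0],T[:,1]
I={n:avg(n,3) for n in('top','side')};np.savez(sys.argv[1]+'.npz',**I)
out=[]
for n,k,w,h in(('top',235,50,60),('side',272,50,60)):
    c=proj(n,[tip])[0];u,v=int(c[0]-25),int(c[1]-30);s=8
    im=cv2.resize(I[n][v:v+60,u:u+50],None,fx=s,fy=s,interpolation=cv2.INTER_CUBIC)*1.5
    for q,col in((tip+Y*.0136,(255,0,0)),(tip-Y*.0136,(0,255,0)),(np.array([.4821,.2321,.035]),(0,0,255))):
        a=(proj(n,[q])[0]-[u,v]+.5)*s;cv2.circle(im,tuple(int(t) for t in a),3,col,-1)
    print(n,'crop origin',u,v,'scale',s,'tips',np.round(proj(n,[tip+Y*.0136,tip-Y*.0136]),2).tolist())
    out.append(im)
cv2.imwrite(f'pics/{sys.argv[1]}.png',np.clip(np.hstack(out)[:,:,::-1],0,255).astype(np.uint8))
E
python3 e.py ring1; python3 go.py .4835 .2318 .175 -101.5
```

```text
t 7.82 p [0.4838 0.23   0.1747] F [ 0.4  0.1 -1.8] M [-0.06 -0.09  0.  ] g 0.74
[[0.9795, -0.2013, -0.0019], [-0.2013, -0.9795, -0.0025], [-0.0013, 0.0028, -1.0]]
q [-1.22  0.42  0.84  1.98 -0.39  0.91 -1.95]
top crop origin 211 210 scale 8 tips [[241.26, 241.5], [231.36, 239.72]]
side crop origin 254 129 scale 8 tips [[279.57, 161.84], [279.78, 156.32]]
t 8.12 p [0.4842 0.2313 0.1758] F [ 0.7 -0.3 -2.8] M [-0.01 -0.   -0.02] g 0.742
[[0.9796, -0.2007, -0.0003], [-0.2007, -0.9796, 0.0006], [-0.0004, -0.0005, -1.0]]
yaw now -101.58 shift [-0.004  -0.0019  0.0038] turn [-0.0002  0.0001 -0.0004]
```

View pics/ring1.png

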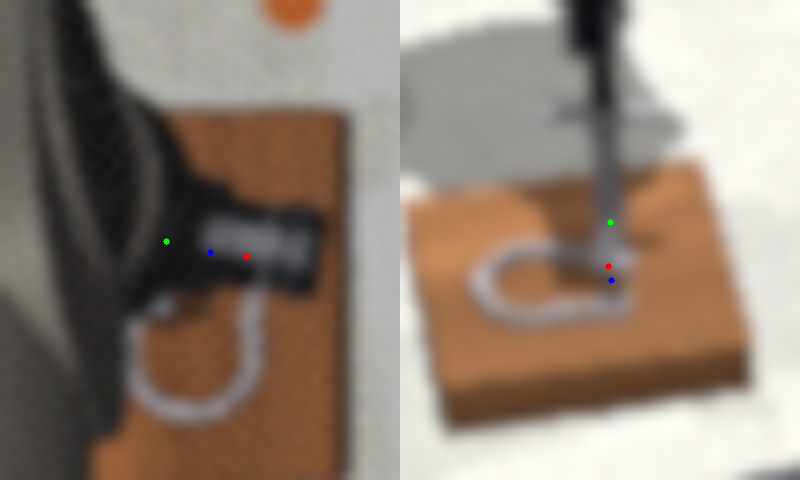

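In the side view the tips hang above the ears: near tip around (607,262), the ears' ends at about (622,262) and (620,303). The top view is partly hidden. I'll refine the ring fit with a thick model.

```bash
cat > g.py <<'E'
from fit import *
import fit
I=dict(np.load('avg0.npz'))
def polys(ang,bx):
    a=np.radians(np.linspace(ang,360-ang,80));u=np.c_[np.cos(a),np.sin(a)];P=[(np.r_[23.5*u,18.5*u[::-1]],1)]
    c0=21*np.array([np.cos(np.radians(ang)),np.sin(np.radians(ang))])
    for s in(1,-1):
        sq=lambda h:np.array([[34-h,s*13-h],[34+h,s*13-h],[34+h,s*13+h],[34-h,s*13+h]])
        A=np.array([[c0[0],c0[1]-2.5],[c0[0],c0[1]+2.5],[29,13+bx],[29,13-bx]])*[1,s]
        P+=[(A,1),(sq(6.5),1),(sq(3.5),0)]
    return P
def rend(n,P,T,roi):
    side=render(n,P,T,.030,roi);top=render(n,P,T,.035,roi);mid=render(n,P,T,.0325,roi)
    return np.stack([top,np.clip(np.maximum(np.maximum(side,mid),top)-top,0,1)],-1)
def cost2(Im,M):
    A=np.c_[np.ones(M.shape[0]*M.shape[1]),M.reshape(-1,2)];y=Im.reshape(len(A),-1);r=np.linalg.lstsq(A,y,rcond=None)[0];return ((y-A@r)**2).sum()/((y-y.mean(0))**2).sum()
for vs in(['top'],['side'],['top','side']):
  for ang,bx in((38,2.5),(48,2.5),(55,2.5)):
    P=polys(ang,bx);V=[(n,*crop(I[n],proj(n,[[.457,.237,.033]])[0]+.5,h)) for n,h in(('top',15),('side',14)) if n in vs]
    f=lambda p:sum(cost2(im,rend(n,P,[p[0]/1e3,p[1]/1e3,p[2]/50],roi)) for n,im,roi in V)
    x0=np.array([449,239,-.2*50]);r=minimize(f,x0,method='Nelder-Mead',options=dict(initial_simplex=np.vstack([x0,x0+np.eye(3)*3]),xatol=.03,fatol=1e-5,maxiter=150))
    y=r.x[2]/50;print(vs,ang,np.round(r.x[:2],1),np.degrees(y).round(1),'eyes',np.round(r.x[:2]+34*np.array([np.cos(y),np.sin(y)]),1),round(r.fun/len(vs),3))
E
python3 g.py
```

```text
['top'] 38 [448.9 239. ] -11.0 eyes [482.3 232.5] 0.256
['top'] 48 [448.8 239.3] -11.4 eyes [482.1 232.5] 0.19
['top'] 55 [448.9 239.5] -11.2 eyes [482.3 232.9] 0.162
['side'] 38 [451.  240.7] -12.1 eyes [484.2 233.5] 0.878
['side'] 48 [450.7 240.8] -11.7 eyes [484.  233.9] 0.873
['side'] 55 [450.7 240.7] -11.6 eyes [484.  233.9] 0.872
['top', 'side'] 38 [448.9 239.3] -11.4 eyes [482.2 232.6] 0.571
['top', 'side'] 48 [448.9 239.2] -11.2 eyes [482.3 232.7] 0.538
['top', 'side'] 55 [449.1 239.9] -11.9 eyes [482.4 232.9] 0.522
```

{"method": "jog_arm", "body": {"plan": [{"x":0.002,"y":-0.008,"z":0,"wx":0,"wy":0,"wz":0},{"x":0.002,"y":-0.008,"z":0.03,"wx":0,"wy":0,"wz":0},{"x":0.002,"y":-0.008,"z":0.06,"wx":0,"wy":0,"wz":0},{"x":0.002,"y":-0.008,"z":0.09,"wx":0,"wy":0,"wz":0},{"x":0.002,"y":-0.008,"z":0.1,"wx":0,"wy":0,"wz":0},{"x":0.002,"y":-0.008,"z":0.1,"wx":0,"wy":0,"wz":0},{"x":0.002,"y":-0.008,"z":0.1,"wx":0,"wy":0,"wz":0}], "hand": 0.51}}

```text
t: 8.7
eef_pos: [0.4848, 0.2326, 0.1555]
tool_rot: [0.0, 0.995, -0.101, -0.0]
contact_force: [0.6, -0.6, -2.4]
gripper_width: 0.75
```

```bash
python3 go.py .4847 .2328 .154 -101.5
```

```text
t 8.7 p [0.4848 0.2326 0.1555] F [ 0.6 -0.6 -2.4] M [ 0.05  0.06 -0.02] g 0.75
[[0.9796, -0.2008, -0.0006], [-0.2008, -0.9796, -0.0], [-0.0006, 0.0001, -1.0]]
yaw now -101.58 shift [-0.0009 -0.0008  0.0074] turn [ 0.      0.0002 -0.0005]
```

{"method": "jog_arm", "body": {"plan": [{"x":0,"y":0,"z":0.004,"wx":0,"wy":0,"wz":0},{"x":0,"y":0,"z":0.008,"wx":0,"wy":0,"wz":0},{"x":0,"y":0,"z":0.012,"wx":0,"wy":0,"wz":0},{"x":0,"y":0,"z":0.012,"wx":0,"wy":0,"wz":0}]}}

```text
t: 9.03
eef_pos: [0.4859, 0.2325, 0.1541]
tool_rot: [-0.0, 0.995, -0.101, 0.001]
contact_force: [-0.6, -0.9, 6.5]
gripper_width: 0.755
```

```bash
python3 -c "
from h import *;st()"
```

```text
t 9.03 p [0.4859 0.2325 0.1541] F [-0.6 -0.9  6.5] M [-0.38  0.14  0.01] g 0.755
[[0.9796, -0.2011, 0.0011], [-0.2011, -0.9796, 0.0007], [0.001, -0.0009, -1.0]]
```

```bash
sed -i 's/(np.array(\[.4821,.2321,.035\]),(0,0,255))/(np.array([.4833,.2331,.035]),(0,0,255))/; s/s=8$/s=8/' e.py; python3 e.py ring2
```

```text
t 9.03 p [0.4859 0.2325 0.1541] F [-0.6 -0.9  6.5] M [-0.38  0.14  0.01] g 0.755
[[0.9796, -0.2011, 0.0011], [-0.2011, -0.9796, 0.0007], [0.001, -0.0009, -1.0]]
q [-1.19  0.45  0.81  2.   -0.42  0.87 -1.92]
top crop origin 211 210 scale 8 tips [[241.34, 240.98], [231.58, 239.22]]
side crop origin 255 133 scale 8 tips [[280.51, 165.87], [280.7, 160.33]]
```

View pics/ring2.png

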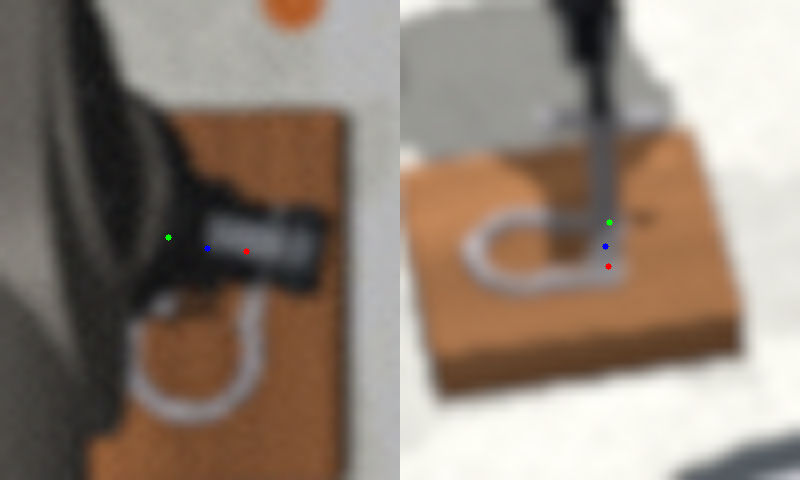

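The near tip sits over the near eye at about side (608,270), and the contact height of 0.154 m matches seated (0.1535) rather than pins on top (0.158). Next I'll squeeze partway and check that the ring opens.

{"method": "jog_arm", "body": {"plan": [{"x":0,"y":0,"z":-0.003,"wx":0,"wy":0,"wz":0},{"x":0,"y":0,"z":-0.006,"wx":0,"wy":0,"wz":0},{"x":0,"y":0,"z":-0.008,"wx":0,"wy":0,"wz":0},{"x":0,"y":0,"z":-0.008,"wx":0,"wy":0,"wz":0}], "hand": 0.3, "grip_force": 40}}

```text
t: 9.67
eef_pos: [0.4869, 0.2327, 0.1569]
tool_rot: [-0.001, 0.995, -0.101, 0.001]
contact_force: [-1.2, -0.4, 7.9]
gripper_width: 0.657
```

```bash
python3 -c "
from h import *;st()"
```

```text
t 9.67 p [0.4869 0.2327 0.1569] F [-1.2 -0.4  7.9] M [-0.4   0.16 -0.06] g 0.657
[[0.9795, -0.2014, 0.003], [-0.2014, -0.9795, 0.0021], [0.0025, -0.0026, -1.0]]
```

```bash
python3 e.py ring3
```

```text
t 9.67 p [0.4869 0.2327 0.1569] F [-1.2 -0.4  7.9] M [-0.4   0.16 -0.06] g 0.657
[[0.9795, -0.2014, 0.003], [-0.2014, -0.9795, 0.0021], [0.0025, -0.0026, -1.0]]
q [-1.19  0.44  0.82  1.99 -0.42  0.87 -1.92]
top crop origin 211 209 scale 8 tips [[241.04, 240.47], [231.26, 238.71]]
side crop origin 255 132 scale 8 tips [[280.82, 165.1], [281.01, 159.56]]
```

View pics/ring3.png

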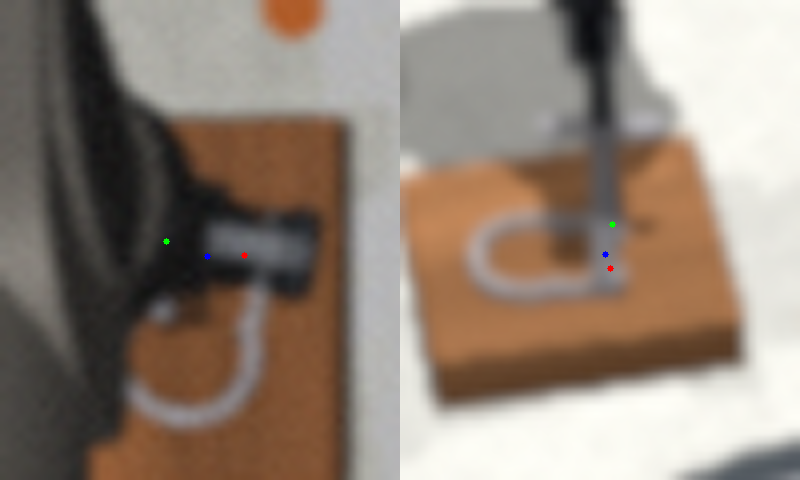

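The top view now shows the ring's left limb moved outward, so it is opening. Next I'll spread it to 32 mm while letting the tool rise with the pads' swing.

{"method": "jog_arm", "body": {"plan": [{"x":0,"y":0,"z":-0.006,"wx":0,"wy":0,"wz":0},{"x":0,"y":0,"z":-0.01,"wx":0,"wy":0,"wz":0},{"x":0,"y":0,"z":-0.016,"wx":0,"wy":0,"wz":0},{"x":0,"y":0,"z":-0.022,"wx":0,"wy":0,"wz":0},{"x":0,"y":0,"z":-0.022,"wx":0,"wy":0,"wz":0},{"x":0,"y":0,"z":-0.022,"wx":0,"wy":0,"wz":0}], "hand": -0.25, "grip_force": 40}}

```text
t: 10.47
eef_pos: [0.4866, 0.2324, 0.161]
tool_rot: [-0.001, 0.995, -0.101, 0.001]
contact_force: [0.6, 0.5, -2.6]
gripper_width: 0.38
```

```bash
python3 go.py .4869 .2327 .161 -101.5
```

```text
t 10.47 p [0.4866 0.2324 0.161 ] F [ 0.6  0.5 -2.6] M [-0.01  0.06  0.01] g 0.38
[[0.9795, -0.2015, 0.0024], [-0.2015, -0.9795, 0.0015], [0.002, -0.0019, -1.0]]
yaw now -101.62 shift [ 0.0012 -0.0018 -0.0002] turn [-0.0006 -0.0006 -0.0007]
```

{"method": "jog_arm", "body": {"plan": [{"x":0,"y":0,"z":-0.05,"wx":0,"wy":0,"wz":0},{"x":0,"y":0,"z":-0.1,"wx":0,"wy":0,"wz":0},{"x":0,"y":0,"z":-0.2,"wx":0,"wy":0,"wz":0},{"x":0,"y":0,"z":-0.3,"wx":-0.0006,"wy":-0.0006,"wz":0},{"x":0,"y":0,"z":-0.4,"wx":-0.0006,"wy":-0.0006,"wz":0},{"x":0,"y":0,"z":-0.4,"wx":-0.0006,"wy":-0.0006,"wz":0},{"x":0,"y":0,"z":-0.4,"wx":-0.0006,"wy":-0.0006,"wz":0}]}}

```text
t: 11.05
eef_pos: [0.4871, 0.2326, 0.2423]
tool_rot: [-0.001, 0.995, -0.101, 0.001]
contact_force: [-0.3, 0.6, -3.0]
gripper_width: 0.382
```

```bash
python3 e.py ring4
```

```text
t 11.05 p [0.4871 0.2326 0.2423] F [-0.3  0.6 -3. ] M [0.04 0.06 0.01] g 0.382
[[0.9795, -0.2014, 0.0022], [-0.2014, -0.9795, 0.0022], [0.0017, -0.0026, -1.0]]
q [-1.28  0.33  0.9   1.91 -0.3   1.04 -2.02]
top crop origin 205 207 scale 8 tips [[235.99, 238.76], [225.6, 236.89]]
side crop origin 254 112 scale 8 tips [[279.44, 144.96], [279.65, 139.45]]
```

View pics/ring4.png

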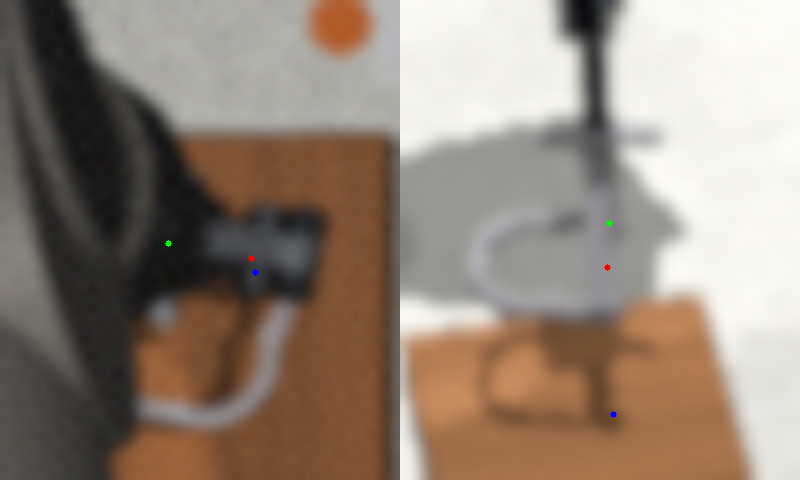

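The ring hangs level and spread from the pliers (ring at side (475–610, 215–310), its shadow below). Next I'll fit the carried ring in the same top camera that located the wheel.

```bash
cat > k.py <<'E'
from g import polys,rend,cost2
from fit import *
I=dict(np.load('ring4.npz'))
p=np.array([.4871,.2326,.2423]);X=np.array([.9795,-.2014]);Y=np.array([-.2014,-.9795])
def spread(a):
    out=[];P=polys(55,2.5);h=a/2
    rot=lambda q,s:(q-[-21,0])@np.array([[np.cos(s*h),np.sin(s*h)],[-np.sin(s*h),np.cos(s*h)]])+[-21,0]
    ring=P[0][0];n=len(ring)//2;o,i=ring[:n],ring[n:][::-1]
    k=n//2
    out+=[(rot(np.r_[o[:k],i[:k][::-1]],1),1),(rot(np.r_[o[k:],i[k:][::-1]],-1),1)]
    out+=[(rot(q,1 if j<3 else -1),v) for j,(q,v) in enumerate(P[1:])]
    return out
im=I['top'];roi=(205+17,207+36,28,20);V=im[roi[1]:roi[1]+roi[3],roi[0]:roi[0]+roi[2]]
for z in(.116,.119,.122):
  for a in(.45,.5,.55):
    P=spread(a)
    def f(q):
        T=[q[0]/1e3,q[1]/1e3,q[2]/50];M=render('top',P,T,z,roi);return cost(V,M)
    c0=(p[:2]-X*.0014-X*.0501+X*.021)*1e3;x0=np.array([*c0,-.203*50])
    r=minimize(f,x0,method='Nelder-Mead',options=dict(initial_simplex=np.vstack([x0,x0+np.eye(3)*3]),xatol=.03,fatol=1e-5,maxiter=200))
    y=r.x[2]/50;u=np.array([np.cos(y),np.sin(y)]);hole=r.x[:2]/1e3+u*(.0245-.021);flex=r.x[:2]/1e3-u*.021;d=hole-p[:2]
    print(z,a,np.degrees(y).round(1),'hole rel TCP tool x,y mm',np.round([d@X*1e3,d@Y*1e3],1),round(r.fun,3))
E
python3 k.py 2>&1 | grep hole
```

```text
0.116 0.45 -9.4 hole rel TCP tool x,y mm [-29.1  -1.3] 0.598
0.116 0.5 -8.7 hole rel TCP tool x,y mm [-28.6  -1.5] 0.596
0.116 0.55 -8.5 hole rel TCP tool x,y mm [-28.9  -2.1] 0.6
0.119 0.45 -8.7 hole rel TCP tool x,y mm [-29.2  -0.5] 0.596
0.119 0.5 -8.2 hole rel TCP tool x,y mm [-28.8  -1.1] 0.595
0.119 0.55 -8.1 hole rel TCP tool x,y mm [-28.6  -1.7] 0.597
0.122 0.45 -9.4 hole rel TCP tool x,y mm [-28.8  -0.1] 0.594
0.122 0.5 -9.3 hole rel TCP tool x,y mm [-28.8  -0.8] 0.596
0.122 0.55 -7.0 hole rel TCP tool x,y mm [-28.6  -1. ] 0.594
```

```bash
python3 go.py .5604 -.0148 .257 -101.6
```

```text
t 11.35 p [0.4859 0.232  0.2401] F [-0.5 -0.4 -3. ] M [ 0.01 -0.01 -0.06] g 0.382
[[0.9795, -0.2015, -0.0011], [-0.2015, -0.9795, -0.0012], [-0.0009, 0.0014, -1.0]]
yaw now -101.62 shift [ 0.6137  1.1339 -0.0835] turn [ 0.0004  0.0003 -0.0001]
```

{"method": "jog_arm", "body": {"plan": [{"x":0.05,"y":0.1,"z":-0.08,"wx":0,"wy":0,"wz":0},{"x":0.13,"y":0.25,"z":-0.085,"wx":0,"wy":0,"wz":0},{"x":0.22,"y":0.42,"z":-0.085,"wx":0,"wy":0,"wz":0},{"x":0.32,"y":0.6,"z":-0.085,"wx":0,"wy":0,"wz":0},{"x":0.42,"y":0.77,"z":-0.085,"wx":0,"wy":0,"wz":0},{"x":0.5,"y":0.92,"z":-0.085,"wx":0,"wy":0,"wz":0},{"x":0.52,"y":0.97,"z":-0.085,"wx":0,"wy":0,"wz":0},{"x":0.53,"y":0.98,"z":-0.085,"wx":0,"wy":0,"wz":0}]}}

```text
t: 12.02
eef_pos: [0.5501, 0.0146, 0.2571]
tool_rot: [0.001, 0.995, -0.104, -0.001]
contact_force: [-0.9, -0.2, -2.3]
gripper_width: 0.374
```

```bash
python3 go.py .5602 -.0147 .255 -101.6
```

```text
t 12.02 p [0.5501 0.0146 0.2571] F [-0.9 -0.2 -2.3] M [-0.02 -0.07  0.07] g 0.374
[[0.9782, -0.2079, -0.0015], [-0.2079, -0.9782, -0.0026], [-0.0009, 0.0029, -1.0]]
yaw now -102.0 shift [0.08   0.1326 0.0109] turn [ 0.0009  0.0003 -0.0022]
```

{"method": "jog_arm", "body": {"plan": [{"x":0.04,"y":0.066,"z":0.01,"wx":0.0009,"wy":0.0003,"wz":-0.002},{"x":0.07,"y":0.12,"z":0.01,"wx":0.0009,"wy":0.0003,"wz":-0.002},{"x":0.08,"y":0.133,"z":0.01,"wx":0.0009,"wy":0.0003,"wz":-0.002},{"x":0.08,"y":0.133,"z":0.01,"wx":0.0009,"wy":0.0003,"wz":-0.002},{"x":0.08,"y":0.133,"z":0.01,"wx":0.0009,"wy":0.0003,"wz":-0.002}]}}

```text
t: 12.43
eef_pos: [0.5601, -0.0131, 0.2548]
tool_rot: [-0.0, 0.995, -0.101, -0.0]
contact_force: [-0.3, -0.1, -2.4]
gripper_width: 0.379
```

```bash
python3 go.py .5602 -.0147 .235 -101.6; sed -i 's/np.array(\[.4833,.2331,.035\])/np.array([.5333,-.0085,.095])/' e.py; python3 e.py wh1
```

```text
t 12.43 p [ 0.5601 -0.0131  0.2548] F [-0.3 -0.1 -2.4] M [-0.03  0.01 -0.02] g 0.379
[[0.9798, -0.2002, -0.0008], [-0.2002, -0.9798, 0.0005], [-0.0009, -0.0003, -1.0]]
yaw now -101.55 shift [0.0023 0.0076 0.099 ] turn [-0.0001  0.0003  0.0003]
t 12.43 p [ 0.5601 -0.0131  0.2548] F [-0.3 -0.1 -2.4] M [-0.03  0.01 -0.02] g 0.379
[[0.9798, -0.2002, -0.0008], [-0.2002, -0.9798, 0.0005], [-0.0009, -0.0003, -1.0]]
q [-0.81  0.37  0.93  1.85 -0.34  1.09 -1.52]
top crop origin 300 176 scale 8 tips [[331.21, 207.57], [320.73, 205.73]]
side crop origin 294 158 scale 8 tips [[319.94, 192.3], [319.64, 185.57]]
```

View pics/wh1.png

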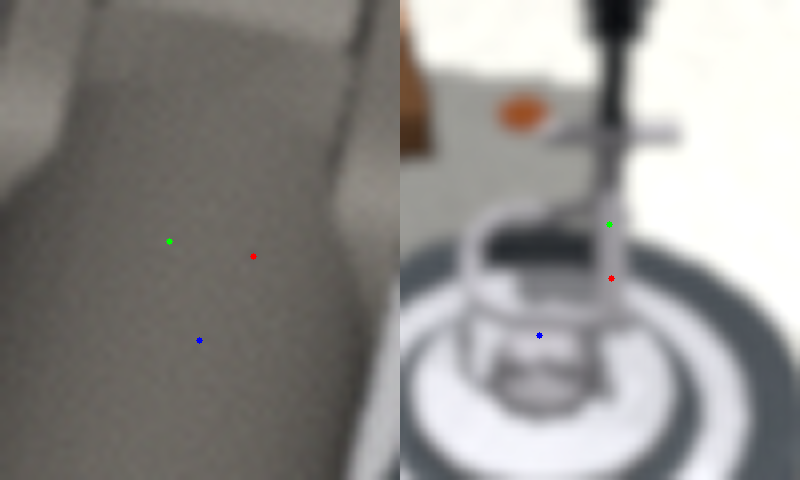

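The side view shows the spread ring above the spindle (spindle about columns 505–585, ring inside 482–600), which is roughly centred. Next I'll lower it step by step.

{"method": "jog_arm", "body": {"plan": [{"x":0.002,"y":0.007,"z":0.02,"wx":0,"wy":0,"wz":0},{"x":0.002,"y":0.007,"z":0.06,"wx":0,"wy":0,"wz":0},{"x":0.002,"y":0.007,"z":0.1,"wx":0,"wy":0,"wz":0},{"x":0.002,"y":0.007,"z":0.13,"wx":0,"wy":0,"wz":0},{"x":0.002,"y":0.007,"z":0.15,"wx":0,"wy":0,"wz":0},{"x":0.002,"y":0.007,"z":0.15,"wx":0,"wy":0,"wz":0}]}}

```text
t: 13.23
eef_pos: [0.5595, -0.0154, 0.2238]
tool_rot: [0.0, 0.995, -0.101, -0.001]
contact_force: [0.1, 0.4, -2.3]
gripper_width: 0.381
```

```bash
python3 go.py .5602 -.0147 .214 -101.6
```

```text
t 13.23 p [ 0.5595 -0.0154  0.2238] F [ 0.1  0.4 -2.3] M [0.05 0.06 0.01] g 0.381
[[0.9796, -0.2007, -0.0022], [-0.2007, -0.9796, -0.0003], [-0.0021, 0.0007, -1.0]]
yaw now -101.58 shift [ 0.0029 -0.0043  0.0491] turn [0.0002 0.0007 0.0001]
```

{"method": "jog_arm", "body": {"plan": [{"x":0.003,"y":-0.004,"z":0.015,"wx":0,"wy":0,"wz":0},{"x":0.003,"y":-0.004,"z":0.03,"wx":0,"wy":0,"wz":0},{"x":0.003,"y":-0.004,"z":0.045,"wx":0,"wy":0,"wz":0},{"x":0.003,"y":-0.004,"z":0.05,"wx":0,"wy":0,"wz":0},{"x":0.003,"y":-0.004,"z":0.05,"wx":0,"wy":0,"wz":0}]}}

```text
t: 13.65
eef_pos: [0.5601, -0.0147, 0.2136]
tool_rot: [0.0, 0.995, -0.101, -0.001]
contact_force: [-0.9, -1.1, -2.3]
gripper_width: 0.383
```

```bash
python3 go.py .5602 -.0147 .206 -101.6
```

```text
t 13.65 p [ 0.5601 -0.0147  0.2136] F [-0.9 -1.1 -2.3] M [-0.    0.05  0.02] g 0.383
[[0.9796, -0.2007, -0.0026], [-0.2007, -0.9796, -0.0003], [-0.0025, 0.0009, -1.0]]
yaw now -101.58 shift [ 0.0006 -0.0003  0.0378] turn [0.0003 0.0008 0.0001]
```

{"method": "jog_arm", "body": {"plan": [{"x":0,"y":0,"z":0.01,"wx":0,"wy":0.0006,"wz":0},{"x":0,"y":0,"z":0.02,"wx":0,"wy":0.0006,"wz":0},{"x":0,"y":0,"z":0.025,"wx":0,"wy":0.0006,"wz":0},{"x":0,"y":0,"z":0.025,"wx":0,"wy":0.0006,"wz":0}]}}

```text
t: 13.98
eef_pos: [0.5599, -0.0147, 0.2083]
tool_rot: [0.0, 0.995, -0.101, -0.0]
contact_force: [-0.3, 0.5, -1.6]
gripper_width: 0.38
```

{"method": "jog_arm", "body": {"plan": [{"x":0,"y":0,"z":0.01,"wx":0,"wy":0,"wz":0},{"x":0,"y":0,"z":0.017,"wx":0,"wy":0,"wz":0},{"x":0,"y":0,"z":0.017,"wx":0,"wy":0,"wz":0}]}}

```text
t: 14.23
eef_pos: [0.5597, -0.0148, 0.2046]
tool_rot: [0.001, 0.995, -0.101, -0.001]
contact_force: [-1.1, 0.1, -3.7]
gripper_width: 0.379
```

{"method": "jog_arm", "body": {"plan": [{"x":0,"y":0,"z":0.008,"wx":0,"wy":0,"wz":0},{"x":0,"y":0,"z":0.015,"wx":0,"wy":0,"wz":0},{"x":0,"y":0,"z":0.015,"wx":0,"wy":0,"wz":0}]}}

```text
t: 14.48
eef_pos: [0.5595, -0.0147, 0.2013]
tool_rot: [0.001, 0.995, -0.101, -0.001]
contact_force: [-0.4, 0.4, -2.8]
gripper_width: 0.384
```

{"method": "jog_arm", "body": {"plan": [{"x":0,"y":0,"z":0.008,"wx":0,"wy":0,"wz":0},{"x":0,"y":0,"z":0.012,"wx":0,"wy":0,"wz":0},{"x":0,"y":0,"z":0.012,"wx":0,"wy":0,"wz":0}]}}

```text
t: 14.73
eef_pos: [0.5598, -0.0147, 0.199]
tool_rot: [0.001, 0.995, -0.101, -0.001]
contact_force: [1.2, -0.1, -1.1]
gripper_width: 0.382
```

{"method": "jog_arm", "body": {"plan": [{"x":0,"y":0,"z":0.005,"wx":0,"wy":0,"wz":0},{"x":0,"y":0,"z":0.008,"wx":0,"wy":0,"wz":0},{"x":0,"y":0,"z":0.008,"wx":0,"wy":0,"wz":0}]}}

```text
t: 14.98
eef_pos: [0.5603, -0.0147, 0.1978]
tool_rot: [0.0, 0.995, -0.101, -0.0]
contact_force: [-1.6, 0.3, 3.6]
gripper_width: 0.378
```

```bash
python3 go.py .5602 -.0147 .197 -101.6
```

```text
t 14.98 p [ 0.5603 -0.0147  0.1978] F [-1.6  0.3  3.6] M [0.   0.12 0.01] g 0.378
[[0.9797, -0.2006, -0.0006], [-0.2006, -0.9797, -0.0008], [-0.0004, 0.0009, -1.0]]
yaw now -101.57 shift [-0.0003  0.0001  0.0041] turn [0.0003 0.0001 0.0002]
```

{"method": "jog_arm", "body": {"plan": [{"x":0,"y":0,"z":0.006,"wx":0,"wy":0,"wz":0},{"x":0,"y":0,"z":0.012,"wx":0,"wy":0,"wz":0},{"x":0,"y":0,"z":0.012,"wx":0,"wy":0,"wz":0},{"x":0,"y":0,"z":0.012,"wx":0,"wy":0,"wz":0}]}}

```text
t: 15.32
eef_pos: [0.5607, -0.0147, 0.1958]
tool_rot: [0.0, 0.995, -0.101, 0.0]
contact_force: [-0.9, 1.1, 6.0]
gripper_width: 0.379
```

```bash
python3 go.py .5602 -.0147 .194 -101.6
```

```text
t 15.32 p [ 0.5607 -0.0147  0.1958] F [-0.9  1.1  6. ] M [ 0.04  0.12 -0.02] g 0.379
[[0.9797, -0.2005, 0.0004], [-0.2005, -0.9797, -0.0006], [0.0005, 0.0005, -1.0]]
yaw now -101.57 shift [-0.0026  0.0006  0.0091] turn [ 0.0002 -0.0002  0.0002]
```

The reaction grew 2.4 N over 2.0 mm, which matches the collar's spring, so the ring is past the land and pressing on the collar with contact at TCP z of about 0.1986. Next I'll press to about 5 mm.

{"method": "jog_arm", "body": {"plan": [{"x":-0.002,"y":0,"z":0.007,"wx":0,"wy":0,"wz":0},{"x":-0.002,"y":0,"z":0.0135,"wx":0,"wy":0,"wz":0},{"x":-0.002,"y":0,"z":0.0135,"wx":0,"wy":0,"wz":0},{"x":-0.002,"y":0,"z":0.0135,"wx":0,"wy":0,"wz":0}]}}

```text
t: 15.65
eef_pos: [0.5612, -0.0147, 0.1939]
tool_rot: [0.0, 0.995, -0.101, 0.001]
contact_force: [-0.1, 0.7, 8.2]
gripper_width: 0.384
```

```bash
python3 go.py .5602 -.0147 .194 -101.6
```

```text
t 15.65 p [ 0.5612 -0.0147  0.1939] F [-0.1  0.7  8.2] M [-0.01  0.25 -0.05] g 0.384
[[0.9797, -0.2004, 0.0021], [-0.2004, -0.9797, -0.0003], [0.0021, -0.0001, -1.0]]
yaw now -101.56 shift [-0.0047  0.0012 -0.0007] turn [-0.     -0.0007  0.0002]
```

{"method": "jog_arm", "body": {"plan": [{"x":0.003,"y":0,"z":0.005,"wx":0,"wy":-0.0007,"wz":0},{"x":0.007,"y":0,"z":0.007,"wx":0,"wy":-0.0007,"wz":0},{"x":0.01,"y":0,"z":0.0075,"wx":0,"wy":-0.0007,"wz":0},{"x":0.01,"y":0,"z":0.0075,"wx":0,"wy":-0.0007,"wz":0}], "hand": -0.06}}

```text
t: 15.98
eef_pos: [0.5638, -0.0156, 0.1931]
tool_rot: [0.0, 0.995, -0.101, 0.001]
contact_force: [-0.9, -1.1, 7.9]
gripper_width: 0.469
```

```bash
python3 go.py .5631 -.0147 .193 -101.6
```

```text
t 15.98 p [ 0.5638 -0.0156  0.1931] F [-0.9 -1.1  7.9] M [-0.27  0.36 -0.  ] g 0.469
[[0.9796, -0.2008, 0.0013], [-0.2008, -0.9796, -0.0002], [0.0013, -0.0001, -1.0]]
yaw now -101.59 shift [-0.0045 -0.0037  0.0006] turn [-0.     -0.0004  0.0001]
```

{"method": "jog_arm", "body": {"plan": [{"x":0.003,"y":-0.002,"z":0.005,"wx":0,"wy":-0.0004,"wz":0},{"x":0.007,"y":-0.002,"z":0.008,"wx":0,"wy":-0.0004,"wz":0},{"x":0.009,"y":-0.002,"z":0.0095,"wx":0,"wy":-0.0004,"wz":0},{"x":0.009,"y":-0.002,"z":0.0095,"wx":0,"wy":-0.0004,"wz":0}], "hand": 0.106}}

```text
t: 16.32
eef_pos: [0.5664, -0.016, 0.192]
tool_rot: [-0.0, 0.995, -0.101, 0.001]
contact_force: [0.3, 0.1, 7.8]
gripper_width: 0.554
```

```bash
python3 go.py .5652 -.0157 .192 -101.6
```

```text
t 16.32 p [ 0.5664 -0.016   0.192 ] F [0.3 0.1 7.8] M [-0.11  0.32  0.03] g 0.554
[[0.9796, -0.2011, 0.0016], [-0.2011, -0.9796, -0.0], [0.0015, -0.0003, -1.0]]
yaw now -101.6 shift [-0.0063 -0.0001 -0.0002] turn [-0.0001 -0.0005  0.    ]
```

{"method": "jog_arm", "body": {"plan": [{"x":0.003,"y":0,"z":0.005,"wx":0,"wy":-0.0005,"wz":0},{"x":0.006,"y":0,"z":0.008,"wx":0,"wy":-0.0005,"wz":0},{"x":0.008,"y":0,"z":0.0105,"wx":0,"wy":-0.0005,"wz":0},{"x":0.008,"y":0,"z":0.0105,"wx":0,"wy":-0.0005,"wz":0}], "hand": 0.294}}

```text
t: 16.65
eef_pos: [0.569, -0.0165, 0.1907]
tool_rot: [-0.0, 0.995, -0.101, 0.001]
contact_force: [0.1, 0.3, 7.1]
gripper_width: 0.646
```

```bash
python3 go.py .5671 -.0161 .1905 -101.6
```

```text
t 16.65 p [ 0.569  -0.0165  0.1907] F [0.1 0.3 7.1] M [ 0.06  0.12 -0.02] g 0.646
[[0.9795, -0.2012, 0.0022], [-0.2012, -0.9795, 0.0004], [0.0021, -0.0009, -1.0]]
yaw now -101.61 shift [-0.0098  0.      0.001 ] turn [-0.0003 -0.0007 -0.0001]
```

{"method": "jog_arm", "body": {"plan": [{"x":0.001,"y":0,"z":0.006,"wx":-0.0002,"wy":-0.0007,"wz":0},{"x":0.003,"y":0,"z":0.01,"wx":-0.0002,"wy":-0.0007,"wz":0},{"x":0.004,"y":0,"z":0.012,"wx":-0.0002,"wy":-0.0007,"wz":0},{"x":0.004,"y":0,"z":0.012,"wx":-0.0002,"wy":-0.0007,"wz":0}], "hand": 0.412}}

```text
t: 16.98
eef_pos: [0.5709, -0.017, 0.1892]
tool_rot: [-0.0, 0.995, -0.101, 0.001]
contact_force: [0.1, -0.0, 7.8]
gripper_width: 0.706
```

```bash
python3 go.py .569 -.0161 .1895 -101.6
```

```text
t 16.98 p [ 0.5709 -0.017   0.1892] F [ 0.1 -0.   7.8] M [ 0.    0.1  -0.06] g 0.706
[[0.9795, -0.2015, 0.0021], [-0.2015, -0.9795, 0.0003], [0.002, -0.0007, -1.0]]
yaw now -101.63 shift [-0.01   -0.0024 -0.0016] turn [-0.0002 -0.0006 -0.0001]
```

{"method": "jog_arm", "body": {"plan": [{"x":0.001,"y":0,"z":0.005,"wx":0,"wy":-0.0006,"wz":0},{"x":0.002,"y":0,"z":0.007,"wx":0,"wy":-0.0006,"wz":0},{"x":0.003,"y":0,"z":0.0085,"wx":0,"wy":-0.0006,"wz":0},{"x":0.003,"y":0,"z":0.0085,"wx":0,"wy":-0.0006,"wz":0},{"x":0.003,"y":0,"z":0.0085,"wx":0,"wy":-0.0006,"wz":0}], "hand": 0.518}}

```text
t: 17.4
eef_pos: [0.5722, -0.0174, 0.1882]
tool_rot: [-0.0, 0.995, -0.101, 0.001]
contact_force: [0.3, 0.2, 7.7]
gripper_width: 0.758
```

```bash
python3 go.py .57 -.0165 .1885 -101.6
```

```text
t 17.4 p [ 0.5722 -0.0174  0.1882] F [0.3 0.2 7.7] M [0.01 0.15 0.05] g 0.758
[[0.9794, -0.2018, 0.002], [-0.2018, -0.9794, 0.0007], [0.0018, -0.001, -1.0]]
yaw now -101.64 shift [-0.0118 -0.0021 -0.0015] turn [-0.0003 -0.0006 -0.0002]
```

{"method": "jog_arm", "body": {"plan": [{"x":-0.003,"y":0,"z":-0.006,"wx":0,"wy":-0.0006,"wz":0},{"x":-0.003,"y":0,"z":-0.012,"wx":0,"wy":-0.0006,"wz":0},{"x":-0.003,"y":0,"z":-0.018,"wx":0,"wy":-0.0006,"wz":0},{"x":-0.003,"y":0,"z":-0.018,"wx":0,"wy":-0.0006,"wz":0}]}}

```text
t: 17.73
eef_pos: [0.5712, -0.0172, 0.1914]
tool_rot: [-0.0, 0.995, -0.101, -0.0]
contact_force: [-0.2, 0.2, -2.1]
gripper_width: 0.761
```

```bash
python3 go.py .57 -.0165 .1885 -101.6
```

```text
t 17.73 p [ 0.5712 -0.0172  0.1914] F [-0.2  0.2 -2.1] M [-0.   -0.02  0.07] g 0.761
[[0.9794, -0.2017, -0.0008], [-0.2017, -0.9794, 0.001], [-0.001, -0.0008, -1.0]]
yaw now -101.64 shift [-0.0064 -0.0022  0.0146] turn [-0.0002  0.0003 -0.0002]
```

The reaction vanished after only 3 mm of lift, so the ring is holding the collar down. Next I'll withdraw the pins.

{"method": "jog_arm", "body": {"plan": [{"x":0,"y":0,"z":-0.01,"wx":0,"wy":0,"wz":0},{"x":0,"y":0,"z":-0.02,"wx":0,"wy":0,"wz":0},{"x":0,"y":0,"z":-0.03,"wx":0,"wy":0,"wz":0},{"x":0,"y":0,"z":-0.04,"wx":0,"wy":0,"wz":0},{"x":0,"y":0,"z":-0.04,"wx":0,"wy":0,"wz":0}]}}

```text
t: 18.15
eef_pos: [0.5714, -0.0172, 0.1999]
tool_rot: [-0.001, 0.995, -0.101, -0.0]
contact_force: [0.1, 0.7, -1.9]
gripper_width: 0.756
```

{"method": "jog_arm", "body": {"plan": [{"x":0,"y":0,"z":-0.05,"wx":0,"wy":0,"wz":0},{"x":0,"y":0,"z":-0.15,"wx":0,"wy":0,"wz":0},{"x":0,"y":0,"z":-0.25,"wx":0,"wy":0,"wz":0},{"x":0,"y":0,"z":-0.34,"wx":0,"wy":0,"wz":0},{"x":0,"y":0,"z":-0.34,"wx":0,"wy":0,"wz":0}]}}

```text
t: 18.57
eef_pos: [0.5735, -0.0181, 0.272]
tool_rot: [-0.001, 0.995, -0.102, 0.003]
contact_force: [1.0, -0.3, -1.3]
gripper_width: 0.758
```

```bash
python3 go.py .53 -.19 .266 -80
python3 - <<'E'
from fit import *
I=avg('side',3);np.save('s_after.npy',I)
for t in['ring_centre','wheel_centre']:print(t,[(round(r['confidence'],2),np.round(r['location'],1).tolist()) for r in finder.place_of('side',t)[:2]])
E
```

```text
t 18.57 p [ 0.5735 -0.0181  0.272 ] F [ 1.  -0.3 -1.3] M [-0.04 -0.2  -0.02] g 0.758
[[0.9793, -0.2023, 0.006], [-0.2023, -0.9793, 0.0018], [0.0056, -0.003, -1.0]]
yaw now -101.67 shift [-0.0394  0.886   0.027 ] turn [-0.0006 -0.0019 -0.1204]
ring_centre [(0.42, [312.2, 207.4])]
wheel_centre [(0.65, [310.2, 204.1]), (0.35, [324.4, 168.2])]
```

{"method": "jog_arm", "body": {"plan": [{"x":0,"y":0.15,"z":0,"wx":-0.0006,"wy":-0.0019,"wz":-0.04},{"x":-0.01,"y":0.32,"z":0.02,"wx":-0.0006,"wy":-0.0019,"wz":-0.08},{"x":-0.02,"y":0.5,"z":0.025,"wx":-0.0006,"wy":-0.0019,"wz":-0.12},{"x":-0.03,"y":0.68,"z":0.025,"wx":-0.0006,"wy":-0.0019,"wz":-0.12},{"x":-0.04,"y":0.82,"z":0.025,"wx":-0.0006,"wy":-0.0019,"wz":-0.12},{"x":-0.04,"y":0.886,"z":0.025,"wx":-0.0006,"wy":-0.0019,"wz":-0.12},{"x":-0.04,"y":0.886,"z":0.025,"wx":-0.0006,"wy":-0.0019,"wz":-0.12}]}}

```text
t: 19.4
eef_pos: [0.5248, -0.1935, 0.2613]
tool_rot: [0.001, 0.997, 0.083, -0.005]
contact_force: [-0.5, -0.7, -2.2]
gripper_width: 0.758
```

```bash
python3 go.py .507 -.2965 .264 -70
```

```text
t 19.4 p [ 0.5248 -0.1935  0.2613] F [-0.5 -0.7 -2.2] M [ 0.01  0.1  -0.03] g 0.758
[[0.986, 0.1662, -0.0093], [0.1662, -0.9861, -0.0022], [-0.0096, 0.0007, -1.0]]
yaw now -80.43 shift [-0.1735  0.4932 -0.0113] turn [-0.0001  0.0031 -0.058 ]
```

{"method": "jog_arm", "body": {"plan": [{"x":-0.05,"y":0.15,"z":-0.01,"wx":0,"wy":0.003,"wz":-0.03},{"x":-0.1,"y":0.3,"z":-0.011,"wx":0,"wy":0.003,"wz":-0.058},{"x":-0.15,"y":0.43,"z":-0.011,"wx":0,"wy":0.003,"wz":-0.058},{"x":-0.1735,"y":0.493,"z":-0.011,"wx":0,"wy":0.003,"wz":-0.058},{"x":-0.1735,"y":0.493,"z":-0.011,"wx":0,"wy":0.003,"wz":-0.058},{"x":-0.1735,"y":0.493,"z":-0.011,"wx":0,"wy":0.003,"wz":-0.058}]}}

```text
t: 19.9
eef_pos: [0.5069, -0.296, 0.2631]
tool_rot: [-0.001, 0.985, 0.173, -0.001]
contact_force: [0.9, 0.8, -3.3]
gripper_width: 0.759
```

```bash
python3 go.py .507 -.2965 .14 -70
python3 - <<'E'
from fit import *
I={n:avg(n,3) for n in('top','side')};np.savez('end.npz',**I)
def c(n,u,v,w,h,s):return cv2.resize(I[n][v:v+h,u:u+w],None,fx=s,fy=s,interpolation=cv2.INTER_CUBIC)
cv2.imwrite('pics/end.png',np.clip(np.hstack([c('top',305,200,42,70,6.5),c('side',290,183,42,70,6.5),c('side',300,225,38,70,6.5)])[:,:,::-1]*1.4,0,255).astype(np.uint8))
E
```

```text
t 19.9 p [ 0.5069 -0.296   0.2631] F [ 0.9  0.8 -3.3] M [-0.03  0.02  0.02] g 0.759
[[0.9399, 0.3413, -0.0016], [0.3413, -0.9399, 0.001], [-0.0012, -0.0015, -1.0]]
yaw now -70.04 shift [3.000e-04 3.600e-03 6.155e-01] turn [-0.0005  0.0004 -0.0002]
```

View pics/end.png

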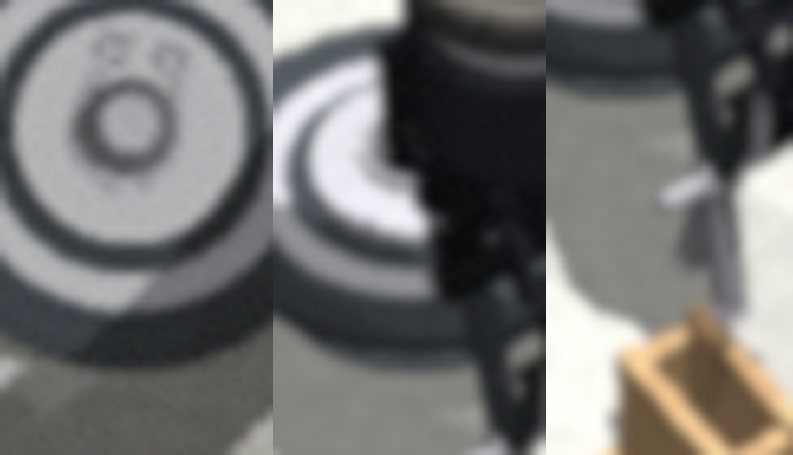

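The top view shows the ring closed round the spindle: eyes at crop (112,47) and (172,60), about 26 mm apart, which is the closed spacing. The pliers hang over the holder mouth. Next I'll lower them.

{"method": "jog_arm", "body": {"plan": [{"x":0,"y":0.003,"z":0.06,"wx":0,"wy":0,"wz":0},{"x":0,"y":0.003,"z":0.14,"wx":0,"wy":0,"wz":0},{"x":0,"y":0.003,"z":0.23,"wx":0,"wy":0,"wz":0},{"x":0,"y":0.003,"z":0.32,"wx":0,"wy":0,"wz":0},{"x":0,"y":0.003,"z":0.41,"wx":0,"wy":0,"wz":0},{"x":0,"y":0.003,"z":0.5,"wx":0,"wy":0,"wz":0},{"x":0,"y":0.003,"z":0.57,"wx":0,"wy":0,"wz":0},{"x":0,"y":0.003,"z":0.61,"wx":0,"wy":0,"wz":0},{"x":0,"y":0.003,"z":0.62,"wx":0,"wy":0,"wz":0},{"x":0,"y":0.003,"z":0.62,"wx":0,"wy":0,"wz":0}]}}

```text
t: 21.03
eef_pos: [0.5075, -0.2953, 0.1391]
tool_rot: [-0.001, 0.985, 0.175, -0.001]
contact_force: [1.0, -0.2, -2.4]
gripper_width: 0.762
```

{"method": "jog_arm", "body": {"plan": [{"x":0,"y":0,"z":0.006,"wx":0,"wy":0,"wz":0},{"x":0,"y":0,"z":0.012,"wx":0,"wy":0,"wz":0},{"x":0,"y":0,"z":0.012,"wx":0,"wy":0,"wz":0}]}}

```text
t: 21.28
eef_pos: [0.508, -0.2956, 0.1373]
tool_rot: [-0.0, 0.985, 0.175, -0.0]
contact_force: [0.1, -0.4, -1.8]
gripper_width: 0.758
```

{"method": "jog_arm", "body": {"plan": [{"x":0,"y":0,"z":0.005,"wx":0,"wy":0,"wz":0},{"x":0,"y":0,"z":0.01,"wx":0,"wy":0,"wz":0},{"x":0,"y":0,"z":0.01,"wx":0,"wy":0,"wz":0}]}}

```text
t: 21.53
eef_pos: [0.5082, -0.2959, 0.1367]
tool_rot: [-0.0, 0.985, 0.175, 0.001]
contact_force: [-3.4, 2.9, 8.7]
gripper_width: 0.758
```

{"method": "jog_arm", "body": {"plan": [{"x":0,"y":0,"z":0.005,"wx":0,"wy":0,"wz":0},{"x":0,"y":0,"z":0.005,"wx":0,"wy":0,"wz":0}]}}

```text
t: 21.7
eef_pos: [0.5083, -0.2959, 0.1368]
tool_rot: [-0.001, 0.985, 0.175, 0.001]
contact_force: [-3.8, 2.1, 6.7]
gripper_width: 0.759
```

Contact came at 0.1368 m, the same height as at pick-up, so the pin is on the walls. Next I'll release and rise.

{"method": "jog_arm", "body": {"plan": [{"x":0,"y":0,"z":0,"wx":0,"wy":0,"wz":0},{"x":0,"y":0,"z":0,"wx":0,"wy":0,"wz":0},{"x":0,"y":0,"z":0,"wx":0,"wy":0,"wz":0},{"x":0,"y":0,"z":0,"wx":0,"wy":0,"wz":0},{"x":0,"y":0,"z":0,"wx":0,"wy":0,"wz":0},{"x":0,"y":0,"z":0,"wx":0,"wy":0,"wz":0}], "hand": 1, "grip_force": 20}}

```text
t: 22.2
eef_pos: [0.5083, -0.2959, 0.1367]
tool_rot: [-0.001, 0.985, 0.175, 0.001]
contact_force: [0.0, 0.0, 0.5]
gripper_width: 0.999
```

{"method": "jog_arm", "body": {"plan": [{"x":0,"y":0,"z":-0.05,"wx":0,"wy":0,"wz":0},{"x":0,"y":0,"z":-0.12,"wx":0,"wy":0,"wz":0},{"x":0,"y":0,"z":-0.2,"wx":0,"wy":0,"wz":0},{"x":0,"y":0,"z":-0.35,"wx":0,"wy":0,"wz":0},{"x":0,"y":0,"z":-0.5,"wx":0,"wy":0,"wz":0},{"x":0,"y":0,"z":-0.65,"wx":0,"wy":0,"wz":0},{"x":0,"y":0,"z":-0.65,"wx":0,"wy":0,"wz":0}]}}

```text
t: 22.78
eef_pos: [0.5103, -0.2986, 0.2733]
tool_rot: [0.002, 0.985, 0.174, 0.005]
contact_force: [-0.1, -0.8, 1.0]
gripper_width: 1.0
```

```bash
python3 go.py .65 -.18 .27 -70
```

```text
t 22.78 p [ 0.5103 -0.2986  0.2733] F [-0.1 -0.8  1. ] M [-0.08 -0.03 -0.08] g 1.0
[[0.9392, 0.3432, 0.0108], [0.3432, -0.9393, -0.0023], [0.0093, 0.0058, -0.9999]]
yaw now -69.93 shift [ 0.8595 -0.3176  0.0228] turn [ 0.0019 -0.003   0.0004]
```

{"method": "jog_arm", "body": {"plan": [{"x":0.2,"y":-0.07,"z":0,"wx":0.002,"wy":-0.003,"wz":0},{"x":0.38,"y":-0.14,"z":0,"wx":0.002,"wy":-0.003,"wz":0},{"x":0.56,"y":-0.2,"z":0,"wx":0.002,"wy":-0.003,"wz":0},{"x":0.74,"y":-0.27,"z":0,"wx":0.002,"wy":-0.003,"wz":0},{"x":0.86,"y":-0.32,"z":0,"wx":0.002,"wy":-0.003,"wz":0},{"x":0.86,"y":-0.32,"z":0,"wx":0.002,"wy":-0.003,"wz":0},{"x":0.86,"y":-0.32,"z":0,"wx":0.002,"wy":-0.003,"wz":0}]}}

```text
t: 23.37
eef_pos: [0.6509, -0.1775, 0.274]
tool_rot: [-0.0, 0.984, 0.176, -0.001]
contact_force: [-0.3, -0.4, -0.5]
gripper_width: 1.001
```

```bash
python3 - <<'E'
from fit import *
I={n:avg(n,4) for n in('top','side')};np.savez('fin.npz',**I)
st()
for n in I:
    for t in['pliers_pivot','pliers_grip','ring_centre','jar_a','cup']:
        print(n,t,[(round(r['confidence'],2),np.round(r['location'],1).tolist()) for r in finder.place_of(n,t)[:2]])
E
sed "s/avg0/fin/" d.py > d2.py; python3 d2.py
python3 - <<'E'
import numpy as np
a,b=np.load('avg0.npz'),np.load('fin.npz')
for n,c in dict(top=[(436,226)],side=[(325,276)]).items():
    for u,v in c:print(n,'diff holder',np.abs(a[n][v-19:v+19,u-19:u+19]-b[n][v-19:v+19,u-19:u+19]).mean().round(1))
E
```

```text
t 23.77 p [ 0.6494 -0.1803  0.2749] F [ 0.3  0.1 -0.6] M [ 0.02 -0.03 -0.01] g 1.0
[[0.9398, 0.3418, -0.0], [0.3418, -0.9398, 0.0005], [0.0002, -0.0005, -1.0]]
top pliers_pivot [(0.8, [434.7, 226.9]), (0.73, [468.2, 176.0])]
top pliers_grip [(0.83, [497.5, 179.8]), (0.54, [439.2, 221.2])]
top ring_centre [(0.68, [321.1, 219.6]), (0.43, [178.5, 280.7])]
top jar_a [(0.97, [266.1, 145.7]), (0.64, [352.3, 146.4])]
top cup [(0.61, [178.7, 280.5]), (0.58, [321.0, 220.4])]
side pliers_pivot [(0.76, [390.5, 325.7]), (0.61, [324.2, 284.2])]
side pliers_grip [(0.95, [392.5, 350.5]), (0.89, [329.2, 266.5])]
side ring_centre [(0.66, [314.1, 206.8])]
side jar_a [(0.72, [384.3, 230.3]), (0.49, [368.3, 172.5])]
side cup [(0.6, [239.9, 143.3]), (0.51, [367.4, 172.9])]
['top'] [ 505.72 -294.43] -160.4 0.2239
['side'] [ 505.79 -297.22] -163.3 0.1345
['top', 'side'] [ 506.26 -295.66] -161.8 0.1867
top diff holder 12.2
side diff holder 11.3
```

```bash
python3 -c "
from h import *
print(bot.hand_in());st()"
```

```text
the job is handed in; nothing more can be done
None
the job is handed in; nothing more can be done
```

The ring is closed in the spindle's groove and holds the collar down, and the steel pliers are back in their holder. I handed the job in at about 24 s of the 72 s allowed; no verdict is reported.

**What I did:**
- **Spread:** I opened the ring to about 0.5 rad, with 32 mm over the bars.
- **Press:** I lowered it until I felt the collar. Its reaction rose 2.4 N over 2 mm, as its spring should, and I pressed it about 4 to 5 mm.
- **Close and return:** I let the ring close in stages while following it outwards, then withdrew the pins and stood the pliers back.

**What the last checks showed:**
- **Ring held:** the collar's push on the pliers vanished after 3 mm of lift, so the ring is carrying it.
- **Ring closed:** the last picture showed the eyes about 26 mm apart round the spindle, which is the closed spacing.
- **Pliers home:** the cross pin touched the walls at the same height as at pick-up, and the refitted position is within about 1 mm and 2° of the start.
- **Jars and cup:** the finder puts jar_a, jar_b and the cup within about 4 px of where they were.

**What disagreed:**
- The two cameras differed by 1 to 2 mm (up to 3 mm across the holder), so I relied on contact heights and forces where they conflicted.
- The networks sometimes put the ring on the cup and ranked the red pliers first.
- I had used up my 12 pictures, so the final pliers check is numerical only. I did not measure collar travel or groove seating directly; both are inferred from the forces and that last picture.

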